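# Fan the rectangular coasters along the bamboo tray

## Task

Pick out the four rectangular coasters and fan them, one after another, into a straight overlapping row down the middle of the bamboo tray, like roof shingles: first the slate-grey one flat on the board, lengthways along the tray and close up to the raised end rail (a gap of about 5 mm), then mint, then terracotta, then white, each one lying in line with the row and covering about the last third of the coaster before it. Let go of each before fetching the next, and leave the two round coasters and the shot cup where they are.

Things in the scene. Friction and masses are not known exactly. Their poses are not given: they have to be found in the camera images.
- tray: Sizes in mm. Flat bamboo serving tray, fixed to the counter: a board 90 wide (its x) by 310 long (its y) and 10 thick, no side walls. Origin: centre of its underside, on the counter; x across, y along the tray, z up; board top 10 above the origin. One raised dark wooden rail, 8 thick, stands across the board at its +y end, 22 high from the counter (12 above the board); its inner face is at y = +147.
- slate_mid (a point): Sizes in mm. Small rectangular dark slate-grey coaster, rigid stone, loose, 60 (its x) by 80 (its y) by 8 thick (z), about 90 g, lying flat on the counter at the start. This point is its centre, 4 above its underside. Laid on the edge of another coaster so that it overlaps it by about a third, it tips by itself and comes to rest sloping about 9 degrees, its far end down on the board.
- mint_mid (a point): Sizes in mm. Small rectangular mint-green coaster, rigid stone, loose, 60 (its x) by 80 (its y) by 8 thick (z), about 90 g, lying flat on the counter at the start. This point is its centre, 4 above its underside. Laid on the edge of another coaster so that it overlaps it by about a third, it tips by itself and comes to rest sloping about 9 degrees, its far end down on the board.
- terracotta_mid (a point): Sizes in mm. Small rectangular terracotta (brick red) coaster, rigid stone, loose, 60 (its x) by 80 (its y) by 8 thick (z), about 90 g, lying flat on the counter at the start. This point is its centre, 4 above its underside. Laid on the edge of another coaster so that it overlaps it by about a third, it tips by itself and comes to rest sloping about 9 degrees, its far end down on the board.
- white_mid (a point): Sizes in mm. Small rectangular white coaster, rigid stone, loose, 60 (its x) by 80 (its y) by 8 thick (z), about 90 g, lying flat on the counter at the start. This point is its centre, 4 above its underside. Laid on the edge of another coaster so that it overlaps it by about a third, it tips by itself and comes to rest sloping about 9 degrees, its far end down on the board.
- round_slate_mid (a point): Sizes in mm. Round dark slate coaster, 80 diameter, 8 thick, loose; to be left alone. Point at its centre, half-way up.
- round_cork_mid (a point): Sizes in mm. Round brown cork coaster, 80 diameter, 8 thick, loose; to be left alone. Point at its centre, half-way up.
- shot_cup_mid (a point): Sizes in mm. Stainless steel shot cup standing among the coasters, 48 diameter at the rim, 55 high, loose; to be left alone. Point on its axis, half-way up.
Things that resemble listed ones, but are neither listed nor needed, are in the scene too. What is shaped like the part that bears white_mid but purple or yellow is not meant.

How it is judged:
By the outcome, as a careful person would: the job done as asked, in the order asked, and still so for the second after the job is handed in, with the robot touching nothing.
It also fails if it takes over 104 s, if anything falls off the work surface, if the arm or the gripper's body presses on something with over 40 N, if the wrist force passes 120 N, or if a joint passes its speed limit or range.

## Robot

A 7-joint arm with a two-finger parallel gripper is mounted at the origin on the work surface. World frame = base frame: x ahead of the robot, y to its left, z up, the work surface at z = 0. Lengths are in m, angles in rad, forces in N, time in s.
With the tool pointing down it reaches from about 0.425 to 0.825 m from the base axis. Payload 3.6 kg.
Tool frame: the origin (TCP) lies at the very end of the fingers, on their centre line; the grasp point (between the pads) lies 19 mm behind it; z points along the fingers, y is the line along which they close (so a half turn about z gives the same grasp; the last joint's range is limited). The gripper opens to 85 mm and grips with 20 to 120 N. Pads are 22 mm wide; open, the fingers measure 114 mm over their backs; the gripper's body (76 mm by 85 mm) begins 54 mm behind the grasp point. The pads swing forward as they close: fully open they stand 13 mm farther back than shut.
Start: joints at [1.29, 0.615, -0.013, 1.423, 0.008, 1.103, -0.04], TCP at [0.163, -0.629, 0.231] pointing down, gripper open.
Joint ranges: [-3.12, 3.12], [-0.3, 2.06], [-1.34, 1.32], [0.26, 2.42], [-1.36, 4.5], [0.01, 1.98], [-2.84, 2.84]. Speed limits (rad/s): [2.79, 2.79, 3.14, 3.14, 3.14, 3.14, 3.14].

## Interface

Orientations are given as a rotation vector (axis times angle).
In Python, from bench import manip, vision gives the robot as it stands.
- The arm moves only by the tool apply_moves, never from a script. Its argument "rows" is a list of rows, each an object of numbers: "tx", "ty", "tz": the shift along the tool's x, y, z each as a share of 30 cm, from -1 to 1; "twist": the turn about the tool's z as a share of 60 degrees, from -1 to 1. A call has 1 to 12 rows; each row shifts and turns the commanded pose from where the row before left it, along the tool's axes as they then stand; what a row does not reach is not made up. A row lasts 1/12 s, in which the tool goes at most 41.7 mm and 7.16 degrees, less where a joint would pass 70% of its speed; a pose out of reach is approached as far as the arm can. A call with a number of a shift or a turn outside -1 to 1 is refused whole. A call with a gripper value outside its range is refused whole. "grip" is the closure in counts, from 0 (fully open) to 255 (shut), set as the call begins (left out, the last holds). The fingers move at their own pace and stop on an object; "force" is the grip in N (left out, the last holds). Time passes only in rows, so rows that do not move let the fingers close. It gives the time, the measured TCP pose, the force, the opening and the grip force at its end, in the units of the state.
- manip.get_obs(): the state, without advancing time (a new reading comes with each control period).
- vision.grab_frame(name): name is "scene" or "top" or "wrist"; returns (picture, depth): 420x560x3 uint8, red, green, blue; 420x560 float32, m along the optical axis (not along the pixel's ray), 0 where there is no reading.
- vision.calibration(name): a dict with "K" (3x3 intrinsics, pixels), "k1" (the pictures are not rectified: a ray, as slopes to the right and down, at radius r is drawn at 1 + k1 r^2 times it, then the intrinsics apply), "pose" (4x4, takes a point from camera to world coordinates); the wrist camera has in their place "hand_eye" (4x4, takes a point from camera to tool coordinates, whose origin is the TCP and whose axes are the flange's). Camera axes: x right, y down, z forward; pixel columns grow to the right and rows downward; lengths in m; the calibration is good to about 2 mm. A picture is of the moment at which its call begins: read the wrist's pose just before it. calibration takes no time and is no camera call.
- manip.hand_in(): hands the job in; it is judged then, once.
The state is a dict: "clock": time; "joint_positions": joint angles; "dq": joint speeds; "joint_torque": joint torques, N m; "position": TCP position; "orientation": TCP orientation; "force": force on the tool from outside, world axes, zero at the start; "wrist_torque": the same for the moment, N m; "opening": finger opening in m; "finger_force": force on a finger pad.
Only numpy, scipy, OpenCV 4.12 (cv2) and the standard library are available. Lean on these libraries where they do the work, as an engineer would, in place of code of your own. Each camera call takes 0.05 s, during which the arm holds its last target. There are 200 camera calls.

## Working session

There is one attempt and no reset: what is moved stays moved. The work goes in short steps, Python scripts to look and compute and a tool call to move; the robot and the scene stay as the last step left them, time stands still between calls to the robot, and variables do not carry over. Pictures are saved under pics/ and viewed, at most 14 in all, crops included, and the job is handed in when it is done.

Besides the shell and the picture viewer there is one more tool, called after "Call:" in YAML: its name, and indented under it one key for each argument. apply_moves: Moves the arm, as the interface text tells. Shift numbers are shares of 30 cm and turn numbers shares of 60 degrees, none past 1 either way. Its arguments: {"type":"object","properties":{"rows":{"type":"array"},"grip":{"type":"number"},"force":{"type":"number"}},"required":["rows"]}

```bash
ls; mkdir -p pics; python3 - <<'E'
from bench import manip, vision
import cv2,numpy as np
print(manip.get_obs())
for n in("top","scene"):
    im,d=vision.grab_frame(n); np.savez("pics/%s0.npz"%n,im=im,d=d)
    cv2.imwrite("pics/%s0.png"%n,im[:,:,::-1]); print(vision.calibration(n))
print(vision.calibration("wrist"))
E
```

```text
pics
{'clock': 0.0, 'joint_positions': array([ 1.29051589,  0.6159673 , -0.0126128 ,  1.42492041,  0.00811607,
        1.10340642, -0.04040223]), 'dq': array([ 0.00235331, -0.00023831,  0.00023868, -0.00230787,  0.00018143,
        0.00019914, -0.00043987]), 'joint_torque': array([-8.03844214e-04, -4.69209373e+01,  2.59116143e-01, -1.71031934e+01,
        1.00681465e-02,  9.70450026e-03,  2.25651839e-06]), 'position': array([ 0.16299946, -0.62842737,  0.23009984]), 'orientation': array([-3.11372037e+00, -3.97343764e-01,  6.13850166e-04]), 'force': array([ 0.05777988, -0.36899309,  1.09368545]), 'wrist_torque': array([ 0.00314545, -0.05333879, -0.00414211]), 'finger_force': 0.0, 'opening': 0.08507478040630127}
{'K': array([[436.28260797,   0.        , 282.60554001],
       [  0.        , 436.28260797, 210.9355444 ],
       [  0.        ,   0.        ,   1.        ]]), 'k1': 0.026958999890402, 'pose': array([[ 0.02638384, -0.99552706,  0.09071809,  0.39002818],
       [-0.99962798, -0.026902  , -0.00449354, -0.0291987 ],
       [ 0.00691394, -0.09056578, -0.99586648,  1.18525596],
    
[... 343 characters left out ...]
032088, -0.52976831,  0.55850613],
       [-0.00590869, -0.67075289, -0.74165737,  0.88048943],
       [ 0.        ,  0.        ,  0.        ,  1.        ]])}
{'K': array([[351.8409184 ,   0.        , 281.53960729],
       [  0.        , 351.8409184 , 210.01043968],
       [  0.        ,   0.        ,   1.        ]]), 'k1': -0.0595543778213657, 'hand_eye': array([[ 2.96966202e-04, -9.53935472e-01, -3.00011712e-01,
         7.81189906e-02],
       [ 9.99999752e-01,  9.16133004e-05,  6.98549233e-04,
        -1.10394902e-04],
       [-6.38885829e-04, -3.00011845e-01,  9.53935262e-01,
        -1.42410484e-01],
       [ 0.00000000e+00,  0.00000000e+00,  0.00000000e+00,
         1.00000000e+00]])}
```

View pics/top0.png

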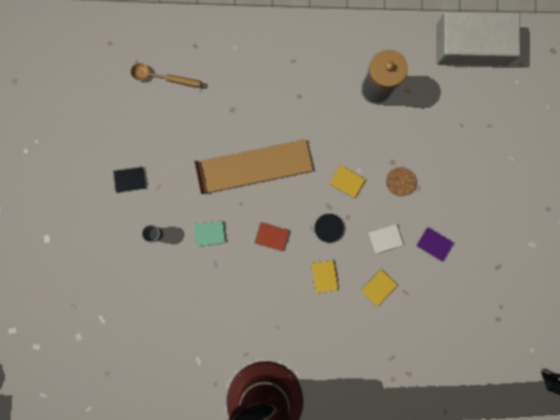

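View pics/scene0.png

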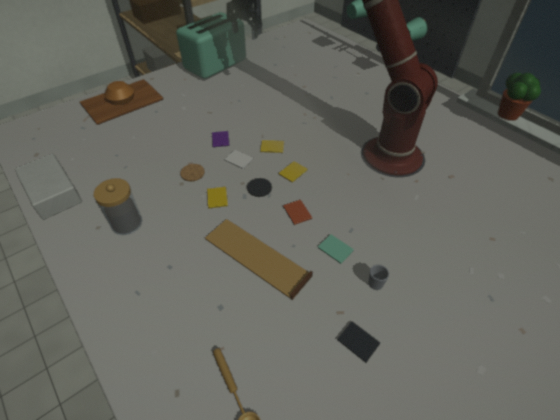

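The top view shows four rectangles that fit:
- slate at (130,180)
- mint at (209,233)
- terracotta at (272,237)
- white at (386,239)

The lookalikes are purple (435,244), yellow (347,181), (325,276) and (379,288), and the round dark coaster (330,228). The rail is at the tray's left end, about (200,177).

```bash
cat > h.py <<'E'
import numpy as np, cv2
from scipy.spatial.transform import Rotation as R
from bench import manip, vision
# HSV ranges
COL={'slate':((0,0,0),(179,255,48)),'mint':((70,60,60),(95,255,255)),'terra':((0,150,70),(8,255,255)),
     'terra2':((172,150,70),(179,255,255)),'white':((0,0,165),(179,45,255)),'tray':((9,110,90),(19,255,255))}
def cam(name):
    c=vision.calibration(name); o=manip.get_obs()
    if name=='wrist':
        T=np.eye(4);T[:3,:3]=R.from_rotvec(o['orientation']).as_matrix();T[:3,3]=o['position'];P=T@c['hand_eye']
    else: P=c['pose']
    im,d=vision.grab_frame(name)
    return im,d,c,P
def world(px,c,P,z):
    n=cv2.undistortPoints(np.float64(px).reshape(-1,1,2),c['K'],np.array([c['k1'],0,0,0.]))[:,0]
    r=np.c_[n,np.ones(len(n))]@P[:3,:3].T
    return P[:3,3]+r*((z-P[2,3])/r[:,2:])
def mask(im,col):
    h=cv2.cvtColor(im,cv2.COLOR_RGB2HSV); m=cv2.inRange(h,*[np.array(a) for a in COL[col]])
    if col=='terra': m|=cv2.inRange(h,*[np.array(a) for a in COL['terra2']])
    return cv2.morphologyEx(m,cv2.MORPH_OPEN,np.ones((3,3)))
def rects(im,c,P,col,z,amin=100):
    out=[]
    for k in cv2.findContours(mask(im,col),cv2.RETR_EXTERNAL,cv2.CHAIN_APPROX_NONE)[0]:
        if cv2.contourArea(k)<amin: continue
        w=world(k.reshape(-1,2),c,P,z)[:,:2]*1000
        (cx,cy),(a,b),ang=cv2.minAreaRect(w.astype(np.float32))
        if a<b: a,b,ang=b,a,ang+90     # ang: direction of the long side in world
        out.append((k.reshape(-1,2).mean(0).round(),np.round([cx,cy,a,b,(ang+90)%180-90],1)))
    return out
def tool():
    o=manip.get_obs();M=R.from_rotvec(o['orientation']).as_matrix()
    return o,M
def go(xy,zt,long=None):
    """shift in tool axes as share of 0.3 m, twist in deg so that tool x lies along 'long' (deg)"""
    o,M=tool(); d=M.T@(np.r_[xy[0]/1000,xy[1]/1000,zt/1000]-o['position'])
    s='t mm '+str(np.round(d*1000,1))+' share '+str(np.round(d/.3,4))
    if long is not None:
        cur=np.degrees(np.arctan2(M[1,0],M[0,0])); e=(cur-long+90)%180-90 # tool z down: + twist lowers yaw
        s+=' twist deg %.1f'%e
    return s
E
python3 - <<'E'
from h import *
im,d,c,P=cam('top')
for col,z in (('slate',.008),('mint',.008),('terra',.008),('white',.008),('tray',.01)):
    for r in rects(im,c,P,col,z): print(col,*r)
o,M=tool(); print(M.round(3))
cr=cv2.resize(im[125:310,100:460],None,fx=2.2,fy=2.2,interpolation=cv2.INTER_CUBIC)
cv2.imwrite('pics/crop.png',cr[:,:,::-1])
E
```

```text
slate [268. 399.] [ 11.7  -4.7 185.9 109.4 -88.7]
slate [552. 382.] [  68.2 -741.5   51.4   40.8   -2.5]
slate [329. 228.] [ 454.5 -161.    70.4   70.3    1.1]
slate [130. 179.] [572.3 382.5  76.1  54.1 -80. ]
slate [384.  95.] [ 828.4 -306.9   58.6   23.3  -54.4]
mint [209. 233.] [431.7 162.3  78.   55.7 -80.7]
terra [271. 236.] [427.9  -6.2  75.2  53.9  75.8]
white [385. 238.] [ 431.  -311.6   78.1   59.5  -72.6]
tray [401. 181.] [ 587.  -353.7   72.7   72.4   45.6]
tray [256. 166.] [619.   41.2 294.5  87.1 -76.5]
tray [183.  81.] [851.9 250.7  96.6  16.6  79. ]
tray [140.  71.] [873.5 365.6  42.9  35.7   2.8]
tray [388.  69.] [ 904.  -316.8  100.4   97.3  -88.6]
[[ 0.968  0.251 -0.001]
 [ 0.251 -0.968  0.002]
 [-0.    -0.002 -1.   ]]
```

View pics/crop.png

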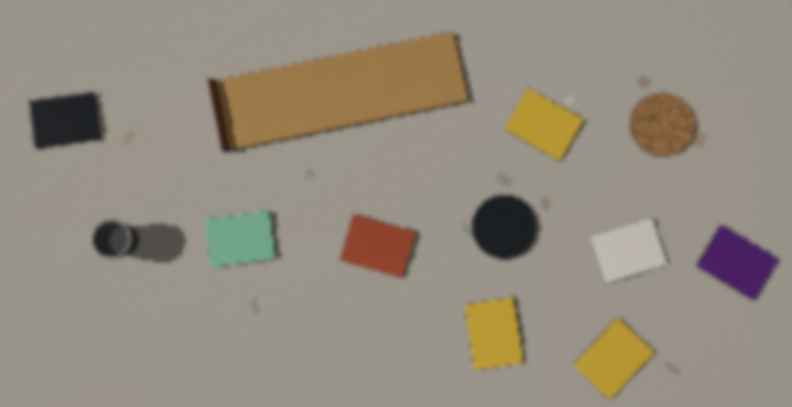

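The enlarged crop confirms the four targets, which are slate, mint, red and white rectangles. The yellow and purple ones and the round discs aren't wanted. I'll arc round the base to the slate.

Call:
apply_moves:
  rows:
    - {"tx": 0.132,"twist": -0.058}
    - {"tx": 0.132,"twist": -0.058}
    - {"tx": 0.132,"twist": -0.058}
    - {"tx": 0.132,"twist": -0.058}
    - {"tx": 0.132,"twist": -0.058}
    - {"tx": 0.132,"twist": -0.058}
    - {"tx": 0.132,"twist": -0.058}
    - {"tx": 0.132,"twist": -0.058}
    - {"tx": 0.132,"twist": -0.058}
    - {"tx": 0.132,"twist": -0.058}
    - {"tx": 0.132,"twist": -0.058}
    - {"tx": 0.132,"twist": -0.058}
  grip: 0
  force: 40

```text
invalid input at $.rows[0]: expected keys tx, ty, tz, twist
```

Call:
apply_moves:
  rows:
    - {"tx": 0.132,"twist": -0.058}
    - {"tx": 0.132,"twist": -0.058}
    - {"tx": 0.132,"twist": -0.058}
    - {"tx": 0.132,"twist": -0.058}
    - {"tx": 0.132,"twist": -0.058}
    - {"tx": 0.132,"twist": -0.058}
    - {"tx": 0.132,"twist": -0.058}
    - {"tx": 0.132,"twist": -0.058}
    - {"tx": 0.132,"twist": -0.058}
    - {"tx": 0.132,"twist": -0.058}
    - {"tx": 0.132,"twist": -0.058}
    - {"tx": 0.132,"twist": -0.058}

```text
invalid input at $.rows[0]: expected keys tx, ty, tz, twist
```

```bash
python3 - <<'E'
from h import *
o,M=tool();print(o['clock'],o['position'],o['joint_positions'].round(2),np.degrees(np.arctan2(M[1,0],M[0,0])))
print(go((585,310),231,100))
E
```

```text
0.15 [ 0.16308439 -0.62860858  0.23039796] [ 1.29  0.62 -0.01  1.42  0.01  1.1  -0.04] 14.548260349345
t mm [ 644.2 -802.5    1. ] share [ 2.1472 -2.6751  0.0033] twist deg -85.5
```

Call:
apply_moves:
  rows:
    - {"tx": 0.132,"ty": 0,"tz": 0,"twist": -0.058}
    - {"tx": 0.132,"ty": 0,"tz": 0,"twist": -0.058}
    - {"tx": 0.132,"ty": 0,"tz": 0,"twist": -0.058}
    - {"tx": 0.132,"ty": 0,"tz": 0,"twist": -0.058}
    - {"tx": 0.132,"ty": 0,"tz": 0,"twist": -0.058}
    - {"tx": 0.132,"ty": 0,"tz": 0,"twist": -0.058}
    - {"tx": 0.132,"ty": 0,"tz": 0,"twist": -0.058}
    - {"tx": 0.132,"ty": 0,"tz": 0,"twist": -0.058}
    - {"tx": 0.132,"ty": 0,"tz": 0,"twist": -0.058}
    - {"tx": 0.132,"ty": 0,"tz": 0,"twist": -0.058}
    - {"tx": 0.132,"ty": 0,"tz": 0,"twist": -0.058}
    - {"tx": 0.132,"ty": 0,"tz": 0,"twist": -0.058}
  grip: 0
  force: 40

```text
clock: 1.15
position: [0.5511, -0.3699, 0.2308]
orientation: [-2.767, -1.486, 0.0]
force: [1.1, -0.6, 0.2]
opening: 0.0852
finger_force: 0.0
```

Call:
apply_moves:
  rows:
    - {"tx": 0.132,"ty": 0,"tz": 0,"twist": -0.058}
    - {"tx": 0.132,"ty": 0,"tz": 0,"twist": -0.058}
    - {"tx": 0.132,"ty": 0,"tz": 0,"twist": -0.058}
    - {"tx": 0.132,"ty": 0,"tz": 0,"twist": -0.058}
    - {"tx": 0.132,"ty": 0,"tz": 0,"twist": -0.058}
    - {"tx": 0.132,"ty": 0,"tz": 0,"twist": -0.058}
    - {"tx": 0.132,"ty": 0,"tz": 0,"twist": -0.058}
    - {"tx": 0.132,"ty": 0,"tz": 0,"twist": -0.058}
    - {"tx": 0.132,"ty": 0,"tz": 0,"twist": -0.058}
    - {"tx": 0.132,"ty": 0,"tz": 0,"twist": -0.058}
    - {"tx": 0.132,"ty": 0,"tz": 0,"twist": -0.058}
    - {"tx": 0.132,"ty": 0,"tz": 0,"twist": -0.058}

```text
clock: 2.15
position: [0.6667, 0.0802, 0.2308]
orientation: [-2.056, -2.375, 0.001]
force: [1.0, -0.9, -0.1]
opening: 0.0857
finger_force: 0.0
```

```bash
python3 - <<'E'
from h import *
o,M=tool();print(o['clock'],o['position'],o['joint_positions'].round(2),np.degrees(np.arctan2(M[1,0],M[0,0])))
print(go((585,310),231,100))
E
```

```text
2.15 [0.66673333 0.08024684 0.23076469] [ 0.06  0.68 -0.4   1.34  0.27  1.17 -0.22] 98.21287692764969
t mm [ 2.391e+02 -4.810e+01 -2.000e-01] share [ 0.7969 -0.1602 -0.0008] twist deg -1.8
```

```bash
python3 - <<'E'
from h import *
im,d,c,P=cam('wrist')
for col,z in (('slate',.008),('mint',.008),('terra',.008),('white',.008),('tray',.01)):
    for r in rects(im,c,P,col,z,800): print(col,*r)
cv2.imwrite('pics/w1.png',im[:,:,::-1])
E
```

```text
slate [273. 370.] [ 699.4 -155.2  817.5  242.4    8.2]
mint [65. 56.] [435.4 164.3  77.5  59.9 -80.7]
terra [ 63. 217.] [431.   -2.6  79.2  58.2  75.5]
```

View pics/w1.png

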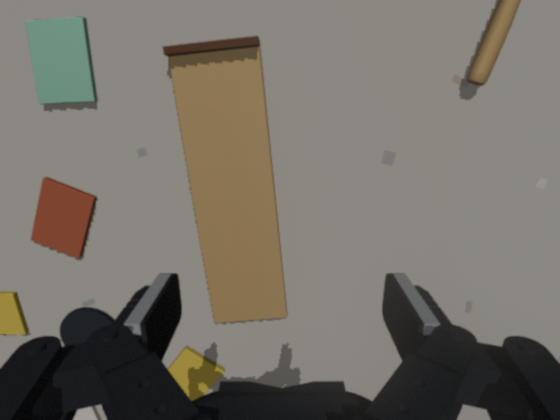

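The wrist view shows the whole tray, with its rail at the top (165–258, 45) and the far end at (215,323)–(286,318). Mint is at (65,56) and red at (63,217).

```bash
python3 - <<'E'
from h import *
im,d,c,P=cam('wrist')
h=cv2.cvtColor(im,cv2.COLOR_RGB2HSV); print(h[200,235],h[300,250],h[80,210],h[45,210])
m=cv2.inRange(h,(8,100,60),(22,200,255)); m[:, :150]=0; m[:,310:]=0; m[340:]=0
m=cv2.morphologyEx(m,cv2.MORPH_OPEN,np.ones((3,3)))
k=max(cv2.findContours(m,cv2.RETR_EXTERNAL,cv2.CHAIN_APPROX_NONE)[0],key=cv2.contourArea)
w=world(k.reshape(-1,2),c,P,.010)[:,:2]*1000
r=cv2.minAreaRect(w.astype(np.float32)); print(r); print(cv2.boxPoints(r).round(1))
# rail top
m=cv2.inRange(h,(0,60,10),(15,255,75)); m[:, :150]=0; m[:,300:]=0;m[65:]=0
k=max(cv2.findContours(m,cv2.RETR_EXTERNAL,cv2.CHAIN_APPROX_NONE)[0],key=cv2.contourArea)
w=world(k.reshape(-1,2),c,P,.022)[:,:2]*1000
r=cv2.minAreaRect(w.astype(np.float32)); print('rail',r); print(cv2.boxPoints(r).round(1))
E
```

```text
[ 19 106 140] [ 18 108 137] [ 18 106  94] [ 18  18 140]
((620.970703125, 46.60859680175781), (87.16529083251953, 300.0306701660156), 13.593066215515137)
[[ 543.4  182.2]
 [ 613.9 -109.4]
 [ 698.6  -89. ]
 [ 628.1  202.7]]
rail ((567.345947265625, 193.82110595703125), (33.28277587890625, 2.669640302658081), 8.658958435058594)
[[550.7 192.6]
 [551.1 190. ]
 [584.  195. ]
 [583.6 197.6]]
```

Call:
apply_moves:
  rows:
    - {"tx": 0.13,"ty": -0.027,"tz": 0.0,"twist": -0.005}
    - {"tx": 0.13,"ty": -0.027,"tz": 0.0,"twist": -0.005}
    - {"tx": 0.13,"ty": -0.027,"tz": 0.0,"twist": -0.005}
    - {"tx": 0.13,"ty": -0.027,"tz": 0.0,"twist": -0.005}
    - {"tx": 0.13,"ty": -0.027,"tz": 0.0,"twist": -0.005}
    - {"tx": 0.13,"ty": -0.027,"tz": 0.0,"twist": -0.005}
    - {"tx": 0,"ty": 0,"tz": 0,"twist": 0}

```text
clock: 2.83
position: [0.5758, 0.3146, 0.2316]
orientation: [-1.996, -2.412, -0.006]
force: [-1.6, 2.3, 0.4]
opening: 0.0853
finger_force: 0.0
```

```bash
python3 - <<'E'
from h import *
im,d,c,P=cam('wrist')
for r in rects(im,c,P,'slate',.008,800)+rects(im,c,P,'mint',.008,800): print(*r)
cv2.imwrite('pics/w2.png',im[:,:,::-1])
print(go((573,385),100,100))
E
```

```text
[275. 373.] [615.9  84.5 811.1 239.4  11. ]
[134. 269.] [434.3 166.5  79.7  58.6 -80.8]
t mm [ 74.6   8.5 131.7] share [0.2488 0.0284 0.4391] twist deg 0.5
```

View pics/w2.png

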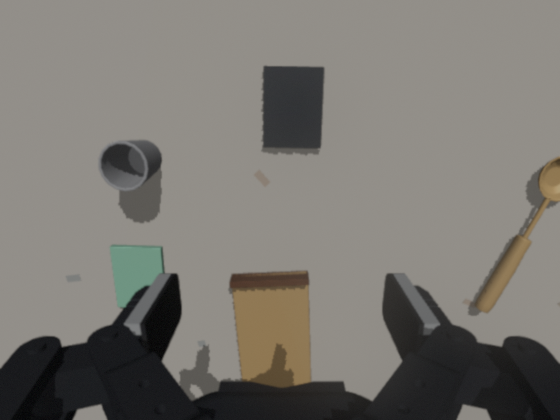

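Slate sits at (263–323, 66–148), and the rail's top inner edge is at row 288. My slate threshold was too dark, so I'll fix it and measure both.

```bash
sed -i "s/'slate':((0,0,0),(179,255,48))/'slate':((0,0,0),(179,255,62))/" h.py; python3 - <<'E'
from h import *
im=cv2.imread('pics/w2.png')[:,:,::-1].copy()
c=vision.calibration('wrist');o,M=tool();T=np.eye(4);T[:3,:3]=M;T[:3,3]=o['position'];P=T@c['hand_eye']
h=cv2.cvtColor(im,cv2.COLOR_RGB2HSV);print(h[100,290],h[60,290],h[280,270],h[300,270])
a=im.copy();a[240:]=200
for r in rects(a,c,P,'slate',.008,800): print(*r)
# rail inner edge: strongest brightening per column
g=cv2.GaussianBlur(h[:,:,2],(3,3),0).astype(int)
px=[(x,276+np.argmax(np.diff(g[276:298,x]))+.5) for x in range(240,302,4)]
w=world(px,c,P,.022)[:,:2]*1000; 
u=np.array([np.cos(np.radians(103.6)),np.sin(np.radians(103.6))])
print(px[0],px[-1],((w-[620,50.5])@u).round(1))
# board side edges at rail end, at rows 300..340
E
```

```text
[120   9  54] [ 20  16 145] [ 12 109  84] [ 19 106 144]
[292. 106.] [577.7 380.3  77.7  57.1 -80.2]
(240, np.float64(290.5)) (300, np.float64(288.5)) [135.5 135.3 136.3 134.8 137.1 135.6 134.1 136.4 134.9 136.  135.7 134.2
 135.2 135.  136.  134.5]
```

```bash
python3 - <<'E'
from h import *
c=vision.calibration('wrist');o,M=tool();T=np.eye(4);T[:3,:3]=M;T[:3,3]=o['position'];P=T@c['hand_eye']
im=cv2.imread('pics/w2.png')[:,:,::-1].copy()
u=np.array([np.cos(np.radians(103.6)),np.sin(np.radians(103.6))])
for y in range(268,300,2):
    v=[((world([(270,y)],c,P,z)[0,:2]*1000-[620,50.5])@u).round(1) for z in (.0,.01,.022)]
    print(y,im[y,270],*v)
im,_,ct,Pt=cam('top');cr=cv2.resize(im[150:200,185:235],None,fx=10,fy=10)
h=cv2.cvtColor(im,cv2.COLOR_RGB2HSV)
for x in range(190,216,2): print(x,im[176,x],((world([(x,176)],ct,Pt,.01)[0,:2]*1000-[620,50.5])@u).round(1))
E
```

```text
268 [146 142 135] 151.0 155.9 161.9
270 [144 139 133] 148.3 153.4 159.5
272 [110  99  89] 145.7 150.9 157.0
274 [99 79 60] 143.1 148.3 154.6
276 [77 60 48] 140.5 145.7 152.1
278 [74 57 46] 137.8 143.2 149.6
280 [84 62 48] 135.2 140.6 147.1
282 [83 62 49] 132.5 138.0 144.6
284 [82 61 47] 129.8 135.4 142.0
286 [82 65 50] 127.1 132.7 139.5
288 [98 82 59] 124.4 130.1 137.0
290 [133 110  77] 121.7 127.5 134.4
292 [143 121  85] 119.0 124.8 131.8
294 [144 120  85] 116.2 122.1 129.2
296 [143 120  84] 113.5 119.5 126.7
298 [143 120  84] 110.7 116.8 124.1
190 [199 191 180] 172.4
192 [198 191 180] 167.1
194 [199 191 180] 161.8
196 [183 172 159] 156.5
198 [103  73  57] 151.2
200 [75 52 32] 145.9
202 [108  83  51] 140.6
204 [143 111  68] 135.3
206 [197 157  97] 130.0
208 [200 160  99] 124.7
210 [200 159  98] 119.4
212 [200 159  98] 114.1
214 [201 160  99] 108.8
```

```bash
python3 - <<'E'
from h import *
o,M=tool();print(o['clock'],o['position'],o['orientation'],abs(o['dq']).max())
im,_,c,P=cam('wrist');h=cv2.cvtColor(im,cv2.COLOR_RGB2HSV)
a=im.copy();a[240:]=200
for r in rects(a,c,P,'slate',.008,800)+rects(im,c,P,'mint',.008,800): print(*r)
u=np.array([np.cos(np.radians(103.6)),np.sin(np.radians(103.6))])
for y in range(258,298,2):
    print(y,im[y,270],*[((world([(270,y)],c,P,z)[0,:2]*1000-[620,50.5])@u).round(1) for z in (.0,.01,.022)])
E
```

```text
2.9333 [0.58118437 0.30500622 0.23113522] [-2.01499202e+00 -2.40862680e+00  2.86721912e-04] 0.07225195586175395
[287.  93.] [573.8 386.5  76.6  57.7 -79.8]
[132. 263.] [434.3 166.4  79.2  58.9 -81. ]
258 [144 140 134] 157.9 162.6 168.3
260 [143 139 132] 155.4 160.2 165.9
262 [121 110  96] 152.8 157.7 163.5
264 [108  89  65] 150.2 155.1 161.0
266 [78 60 47] 147.7 152.6 158.6
268 [75 57 47] 145.1 150.1 156.1
270 [83 61 48] 142.4 147.6 153.7
272 [83 61 48] 139.8 145.0 151.2
274 [84 62 50] 137.2 142.4 148.7
276 [86 69 51] 134.5 139.9 146.3
278 [95 79 57] 131.9 137.3 143.8
280 [127 106  75] 129.2 134.7 141.2
282 [144 120  85] 126.5 132.1 138.7
284 [143 120  85] 123.8 129.5 136.2
286 [143 120  84] 121.1 126.8 133.6
288 [143 119  83] 118.4 124.2 131.1
290 [143 120  83] 115.7 121.5 128.5
292 [143 119  84] 113.0 118.9 126.0
294 [143 120  84] 110.2 116.2 123.4
296 [143 120  84] 107.5 113.5 120.8
```

```bash
python3 - <<'E'
from h import *
print(go((573.5,386),60,100))
E
```

```text
t mm [ 84.5   5.3 170.8] share [0.2815 0.0177 0.5693] twist deg -0.1
```

Call:
apply_moves:
  rows:
    - {"tx": 0.07,"ty": 0.004,"tz": 0.1,"twist": 0}
    - {"tx": 0.07,"ty": 0.004,"tz": 0.1,"twist": 0}
    - {"tx": 0.07,"ty": 0.004,"tz": 0.1,"twist": 0}
    - {"tx": 0.07,"ty": 0.004,"tz": 0.1,"twist": 0}
    - {"tx": 0,"ty": 0,"tz": 0.1,"twist": 0}
    - {"tx": 0,"ty": 0,"tz": 0.07,"twist": 0}
    - {"tx": 0,"ty": 0,"tz": 0,"twist": 0}
    - {"tx": 0,"ty": 0,"tz": 0,"twist": 0}
    - {"tx": 0,"ty": 0,"tz": 0,"twist": 0}

```text
clock: 3.73
position: [0.5755, 0.3849, 0.062]
orientation: [2.025, 2.4, 0.004]
force: [-0.1, 0.1, -0.4]
opening: 0.085
finger_force: 0.0
```

```bash
python3 - <<'E'
from h import *
im,_,c,P=cam('wrist');o,M=tool();print(o['position'],abs(o['dq']).max())
cv2.imwrite('pics/w3.png',im[:,:,::-1])
a=im.copy();a[:,:190]=200;a[:,380:]=200;a[380:]=200
for r in rects(a,c,P,'slate',.008,800): print(*r)
E
```

```text
[0.57551642 0.38556052 0.06267011] 0.011749961223555481
[277. 224.] [573.6 387.6  78.9  58.6 -80.3]
```

View pics/w3.png

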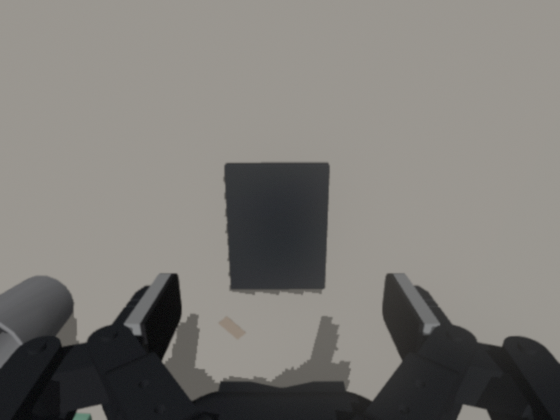

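Slate is at (226–329, 163–290). The finger tips are at (178,273), which puts the open tips about 12 mm behind the TCP. So I'll grasp with the TCP at about z = -4 mm.

Call:
apply_moves:
  rows:
    - {"tx": 0.008,"ty": -0.005,"tz": 0.08,"twist": 0}
    - {"tx": 0,"ty": 0,"tz": 0.08,"twist": 0}
    - {"tx": 0,"ty": 0,"tz": 0.03,"twist": 0}
    - {"tx": 0,"ty": 0,"tz": 0.02,"twist": 0}
    - {"tx": 0,"ty": 0,"tz": 0,"twist": 0}
    - {"tx": 0,"ty": 0,"tz": 0,"twist": 0}

```text
clock: 4.28
position: [0.5724, 0.3885, -0.0012]
orientation: [2.022, 2.403, 0.004]
force: [0.6, -0.1, 0.2]
opening: 0.0852
finger_force: 0.0
```

Call:
apply_moves:
  rows:
    - {"tx": 0,"ty": 0,"tz": 0.009,"twist": 0}
    - {"tx": 0,"ty": 0,"tz": 0,"twist": 0}
    - {"tx": 0,"ty": 0,"tz": 0,"twist": 0}
    - {"tx": 0,"ty": 0,"tz": 0,"twist": 0}
    - {"tx": 0,"ty": 0,"tz": 0,"twist": 0}
    - {"tx": 0,"ty": 0,"tz": 0,"twist": 0}
  grip: 140
  force: 40

```text
clock: 4.78
position: [0.5722, 0.3886, -0.004]
orientation: [2.022, 2.404, 0.003]
force: [-0.4, -0.1, 6.4]
opening: 0.0587
finger_force: 44.2
```

Gripped at 58.7 mm. Next I'll lift, carry it over the tray and look.

Call:
apply_moves:
  rows:
    - {"tx": 0,"ty": 0,"tz": -0.05,"twist": 0}
    - {"tx": 0,"ty": 0,"tz": -0.13,"twist": 0}
    - {"tx": -0.06,"ty": -0.007,"tz": -0.12,"twist": 0}
    - {"tx": -0.12,"ty": -0.008,"tz": -0.05,"twist": 0}
    - {"tx": -0.13,"ty": -0.008,"tz": 0,"twist": 0}
    - {"tx": -0.13,"ty": -0.008,"tz": 0,"twist": 0}
    - {"tx": -0.13,"ty": -0.008,"tz": 0,"twist": 0}
    - {"tx": -0.12,"ty": -0.01,"tz": 0,"twist": 0}
    - {"tx": -0.105,"ty": -0.01,"tz": 0,"twist": -0.06}
    - {"tx": 0,"ty": 0,"tz": 0,"twist": 0}
    - {"tx": 0,"ty": 0,"tz": 0,"twist": 0}
    - {"tx": 0,"ty": 0,"tz": 0,"twist": 0}

```text
clock: 5.78
position: [0.5946, 0.1508, 0.1001]
orientation: [-1.945, -2.466, -0.002]
force: [0.3, 0.0, -0.5]
opening: 0.0581
finger_force: 43.6
```

```bash
python3 - <<'E'
from h import *
im,_,c,P=cam('wrist');o,M=tool();print(o['position'],abs(o['dq']).max(),np.degrees(np.arctan2(M[1,0],M[0,0])),o['opening'])
cv2.imwrite('pics/w4.png',im[:,:,::-1]);np.savez('pics/w4.npz',P=P)
E
```

```text
[0.59437124 0.15205288 0.10007983] 0.020920812661689575 103.56986413230784 0.05860315928141416
```

View pics/w4.png

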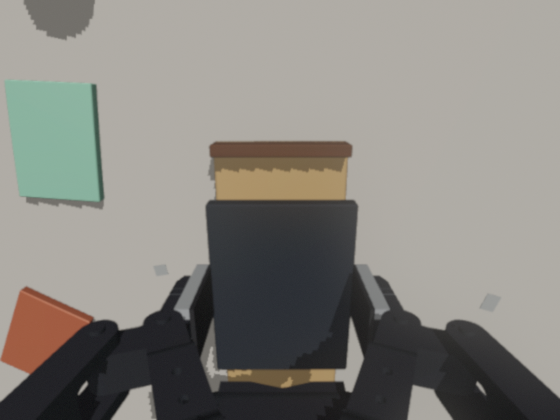

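The held slate spans (207–357, 201–369) and the rail top spans (211–351, 142–157). I'll compute the offsets between them.

```bash
python3 - <<'E'
from h import *
im=cv2.imread('pics/w4.png')[:,:,::-1].copy();P=np.load('pics/w4.npz')['P'];c=vision.calibration('wrist')
h=cv2.cvtColor(im,cv2.COLOR_RGB2HSV)
for y in range(136,172,2): print(y,im[y,250],im[y,310],end=' | ')
def edge(x0,x1,ys,d=1): pass
f=lambda pts,z:world(pts,c,P,z)[:,:2]*1000
print()
print('rail inner top L,R',f([(213,156.5),(349,156.5)],.022).round(1).tolist())
print('rail outer top L,R',f([(211,142),(351,142)],.022).round(1).tolist())
# row profile across the board at row 180, and the rail at row 150
for r in (150,180,192): 
    g=h[r,:,1].astype(int); e=np.where(np.abs(g[4:]-g[:-4])>25)[0]+2; e=e[(e>190)&(e<370)];print(r,e.tolist())
a=im.copy();a[:190]=200;a[:,:200]=200;a[:,365:]=200;a[372:]=200
for r in rects(a,c,P,'slate',.112,800): print('held',*r)
print('held front corners',f([(207,201),(357,201),(349,369),(213,369)],.112).round(1).tolist())
E
```

```text
136 [175 171 164] [174 170 164] | 138 [175 171 164] [174 170 163] | 140 [165 159 150] [157 150 142] | 142 [109  91  76] [99 81 68] | 144 [99 75 61] [99 75 62] | 146 [105  77  62] [105  79  64] | 148 [103  77  62] [102  77  61] | 150 [103  76  61] [103  79  63] | 152 [102  76  60] [105  78  63] | 154 [100  74  58] [104  77  62] | 156 [95 74 58] [97 76 59] | 158 [115  97  72] [115  97  73] | 160 [118 100  73] [118 100  74] | 162 [119 101  74] [118 100  74] | 164 [119 101  73] [118 100  74] | 166 [118 100  73] [118  99  74] | 168 [119 101  74] [132 111  81] | 170 [133 113  82] [168 143 104] | 
rail inner top L,R [[544.0, 182.7], [627.2, 202.6]]
rail outer top L,R [[541.1, 191.4], [625.9, 211.6]]
150 [208, 209, 210, 211, 212, 349, 350, 351, 352, 353]
180 [213, 214, 215, 216, 344, 345, 346, 347, 348]
192 [214, 215, 216, 217, 344, 345, 346, 347]
held [276. 278.] [596.  150.7  80.   74.  -76.4]
held front corners [[558.5, 182.8], [615.0, 196.3], [635.6, 118.3], [574.5, 103.8]]
```

Call:
apply_moves:
  rows:
    - {"tx": -0.005,"ty": 0,"tz": 0.08,"twist": 0}
    - {"tx": 0,"ty": 0,"tz": 0.1,"twist": 0}
    - {"tx": 0,"ty": 0,"tz": 0.067,"twist": 0}
    - {"tx": 0,"ty": 0,"tz": 0.03,"twist": 0}
    - {"tx": 0,"ty": 0,"tz": 0.01,"twist": 0}
    - {"tx": 0,"ty": 0,"tz": 0,"twist": 0}
    - {"tx": 0,"ty": 0,"tz": 0,"twist": 0}
    - {"tx": 0,"ty": 0,"tz": 0,"twist": 0}

```text
clock: 6.5
position: [0.5963, 0.1495, 0.0151]
orientation: [1.944, 2.466, 0.004]
force: [-0.1, 0.0, -0.9]
opening: 0.0589
finger_force: 43.6
```

```bash
python3 - <<'E'
from h import *
im,_,c,P=cam('wrist');o,M=tool();print(o['position'],o['force'],abs(o['dq']).max(),np.degrees(np.arctan2(M[1,0],M[0,0])))
cv2.imwrite('pics/w5.png',im[:,:,::-1]);np.savez('pics/w5.npz',P=P)
for x in (240,280,320):
  print(x,[(y,int(im[y,x].sum())) for y in range(90,215,3)])
E
```

```text
[0.59620214 0.14918141 0.01508076] [ 0.3047899   1.11061167 -0.47122756] 0.005564089274362717 103.47082722111236
240 [(90, 530), (93, 531), (96, 529), (99, 530), (102, 530), (105, 530), (108, 528), (111, 530), (114, 527), (117, 527), (120, 528), (123, 527), (126, 528), (129, 527), (132, 527), (135, 527), (138, 524), (141, 524), (144, 526), (147, 524), (150, 524), (153, 523), (156, 518), (159, 307), (162, 226), (165, 214), (168, 242), (171, 231), (174, 232), (177, 229), (180, 229), (183, 220), (186, 241), (189, 288), (192, 285), (195, 286), (198, 275), (201, 156), (204, 169), (207, 173), (210, 169), (213, 172)]
280 [(90, 528), (93, 526), (96, 530), (99, 528), (102, 528), (105, 527), (108, 529), (111, 529), (114, 527), (117, 528), (120, 527), (123, 526), (126, 526), (129, 526), (132, 526), (135, 526), (138, 526), (141, 523), (144, 525), (147, 524), (150, 524), (153, 522), (156, 517), (159, 325), (162, 234), (165, 224), (168, 249), (171, 241), (174, 239), (177, 234), (180, 230), (183, 227), (186, 243), (189, 287), (192, 286), (195, 286), (198, 275), (201, 154), (204, 176), (207, 171), (210, 167), (213, 170)]
320 [(90, 528), (93, 529), (96, 530), (99, 527), (102, 528), (105, 527), (108, 529), (111, 528), (114, 527), (117, 527), (120, 527), (123, 527), (126, 527), (129, 526), (132, 526), (135, 526), (138, 525), (141, 524), (144, 524), (147, 523), (150, 523), (153, 523), (156, 516), (159, 357), (162, 236), (165, 228), (168, 253), (171, 240), (174, 237), (177, 236), (180, 236), (183, 232), (186, 244), (189, 287), (192, 287), (195, 285), (198, 276), (201, 161), (204, 178), (207, 178), (210, 172), (213, 176)]
```

View pics/w5.png

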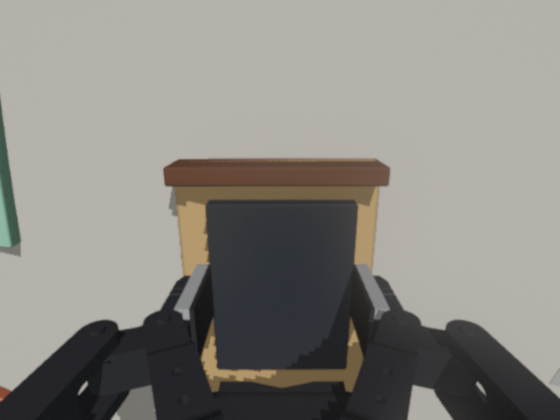

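```bash
python3 - <<'E'
from h import *
im=cv2.imread('pics/w5.png')[:,:,::-1].copy();P=np.load('pics/w5.npz')['P'];c=vision.calibration('wrist');h=cv2.cvtColor(im,cv2.COLOR_RGB2HSV)
C=np.array([619.9,49.7]);t=np.radians(103.5);u=np.array([np.cos(t),np.sin(t)]);v=np.array([u[1],-u[0]])
f=lambda pts,z:[((w-C)@v,(w-C)@u) for w in world(pts,c,P,z)[:,:2]*1000]
print('rail in',np.round(f([(240,187),(320,187)],.022),1).tolist())
print('slate front',np.round(f([(207.5,200),(357,200)],.027),1).tolist(),'back',np.round(f([(215,369),(349,369)],.027),1).tolist())
for r in (195,225):
    g=h[r,:,1].astype(int);e=[np.argmax(g[150:200][4:]-g[150:200][:-4])+152, np.argmax(g[360:400][:-4]-g[360:400][4:])+362]
    print(r,e,np.round(f([(x,r) for x in e],.010),1).tolist())
E
```

```text
rail in [[-14.9, 146.4], [16.8, 146.4]]
slate front [[-27.1, 142.5], [30.7, 142.4]] back [[-29.2, 61.5], [32.7, 61.2]]
195 [np.int64(175), np.int64(378)] [[-44.8, 140.0], [43.7, 139.9]]
225 [np.int64(178), np.int64(376)] [[-44.7, 126.1], [44.0, 125.9]]
```

Call:
apply_moves:
  rows:
    - {"tx": -0.003,"ty": -0.007,"tz": 0.015,"twist": 0}
    - {"tx": 0,"ty": 0,"tz": 0.01,"twist": 0}
    - {"tx": 0,"ty": 0,"tz": 0.004,"twist": 0}
    - {"tx": 0,"ty": 0,"tz": 0,"twist": 0}
    - {"tx": 0,"ty": 0,"tz": 0,"twist": 0}
    - {"tx": 0,"ty": 0,"tz": 0,"twist": 0}

```text
clock: 7.05
position: [0.5933, 0.1467, 0.006]
orientation: [1.946, 2.466, -0.001]
force: [-1.8, -1.1, 5.5]
opening: 0.0581
finger_force: 44.3
```

Call:
apply_moves:
  rows:
    - {"tx": 0,"ty": 0,"tz": 0,"twist": 0}
    - {"tx": 0,"ty": 0,"tz": 0,"twist": 0}
    - {"tx": 0,"ty": 0,"tz": 0,"twist": 0}
    - {"tx": 0,"ty": 0,"tz": 0,"twist": 0}
    - {"tx": 0,"ty": 0,"tz": -0.1,"twist": 0}
    - {"tx": 0,"ty": 0,"tz": -0.13,"twist": 0}
    - {"tx": 0,"ty": 0,"tz": -0.1,"twist": 0}
    - {"tx": 0,"ty": 0,"tz": 0,"twist": 0}
    - {"tx": 0,"ty": 0,"tz": 0,"twist": 0}
    - {"tx": 0,"ty": 0,"tz": 0,"twist": 0}
  grip: 0

```text
clock: 7.88
position: [0.5927, 0.1467, 0.1032]
orientation: [-1.946, -2.466, 0.002]
force: [-0.3, 0.1, -0.3]
opening: 0.0852
finger_force: 0.0
```

```bash
cat >> h.py <<'E'
C=np.array([619.9,49.7]);_t=np.radians(103.5);u=np.array([np.cos(_t),np.sin(_t)]);v=np.array([u[1],-u[0]])
def tr(w): w=np.asarray(w)[...,:2]-C; return np.round(np.stack([w@v,w@u],-1),1)  # world mm -> tray (across, along)
def un(a,b): return C+a*v+b*u
def quad(im,c,P,col,z,box=None,amin=800):
    a=im.copy()
    if box: m=np.ones(a.shape[:2],bool); m[box[1]:box[3],box[0]:box[2]]=0; a[m]=(0,0,255)
    for k in cv2.findContours(mask(a,col),cv2.RETR_EXTERNAL,cv2.CHAIN_APPROX_NONE)[0]:
        if cv2.contourArea(k)<amin: continue
        w=world(k.reshape(-1,2),c,P,z)[:,:2]*1000
        b=cv2.boxPoints(cv2.minAreaRect(w.astype(np.float32)));print(col,k.reshape(-1,2).mean(0).round(),'centre',b.mean(0).round(1),'tray',tr(b.mean(0)),'corners',tr(b).tolist())
E
python3 - <<'E'
from h import *
im,_,c,P=cam('wrist');o,M=tool();print(o['clock'],o['position'],abs(o['dq']).max(),np.degrees(np.arctan2(M[1,0],M[0,0])))
cv2.imwrite('pics/w6.png',im[:,:,::-1])
quad(im,c,P,'slate',.018,(190,60,375,340))
for r in rects(im,c,P,'mint',.008): print(*r)
h=cv2.cvtColor(im,cv2.COLOR_RGB2HSV)
print([(y,int(im[y,280].sum())) for y in range(130,200,2)])
print(go((434,166),60,99.1))
E
```

```text
7.9333 [0.59225362 0.14654382 0.10241467] 0.016029578580318463 103.45820363366285
slate [282. 214.] centre [594.7 146.4] tray [-1.9 99.9] corners [[-31.1, 139.3], [-31.1, 60.5], [27.3, 60.5], [27.3, 139.2]]
[ 70. 139.] [434.9 164.9  77.6  60.7 -80.6]
[(130, 450), (132, 448), (134, 403), (136, 214), (138, 194), (140, 198), (142, 197), (144, 197), (146, 195), (148, 188), (150, 191), (152, 239), (154, 242), (156, 245), (158, 243), (160, 186), (162, 149), (164, 155), (166, 149), (168, 150), (170, 148), (172, 147), (174, 148), (176, 142), (178, 145), (180, 146), (182, 143), (184, 142), (186, 143), (188, 140), (190, 139), (192, 141), (194, 140), (196, 140), (198, 138)]
t mm [  55.8 -149.3   42.8] share [ 0.1859 -0.4975  0.1428] twist deg 4.4
```

View pics/w6.png

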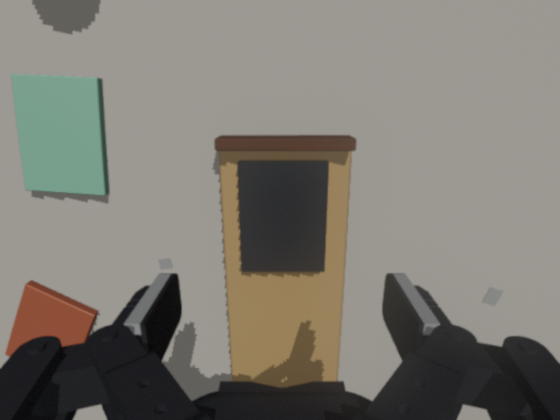

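Slate lies squarely on the board at (239–328, 160–272). Mint next.

Call:
apply_moves:
  rows:
    - {"tx": 0.037,"ty": -0.1,"tz": 0,"twist": 0}
    - {"tx": 0.037,"ty": -0.1,"tz": 0,"twist": 0}
    - {"tx": 0.037,"ty": -0.1,"tz": 0,"twist": 0}
    - {"tx": 0.037,"ty": -0.1,"tz": 0.07,"twist": 0}
    - {"tx": 0.037,"ty": -0.1,"tz": 0.07,"twist": 0.073}
    - {"tx": 0,"ty": 0,"tz": 0,"twist": 0}
    - {"tx": 0,"ty": 0,"tz": 0,"twist": 0}
    - {"tx": 0,"ty": 0,"tz": 0,"twist": 0}

```text
clock: 8.6
position: [0.4346, 0.1663, 0.0611]
orientation: [-2.037, -2.391, 0.002]
force: [0.3, 0.1, 0.2]
opening: 0.0853
finger_force: 0.0
```

```bash
python3 - <<'E'
from h import *
im,_,c,P=cam('wrist');o,M=tool();print(o['position'],abs(o['dq']).max(),np.degrees(np.arctan2(M[1,0],M[0,0])))
for r in rects(im,c,P,'mint',.008,800): print(*r); q=r[1]
print(go(q[:2],-4,q[4]))
E
```

```text
[0.43562717 0.16634142 0.06149493] 0.01793904750486148 99.05943537646445
[274. 232.] [432.7 163.6  74.7  57.7 -80.8]
t mm [-2.3 -3.4 65.5] share [-0.0075 -0.0112  0.2183] twist deg -0.1
```

Call:
apply_moves:
  rows:
    - {"tx": -0.002,"ty": -0.008,"tz": 0.09,"twist": 0}
    - {"tx": 0,"ty": 0,"tz": 0.09,"twist": 0}
    - {"tx": 0,"ty": 0,"tz": 0.028,"twist": 0}
    - {"tx": 0,"ty": 0,"tz": 0.01,"twist": 0}
    - {"tx": 0,"ty": 0,"tz": 0,"twist": 0}
    - {"tx": 0,"ty": 0,"tz": 0,"twist": 0}
    - {"tx": 0,"ty": 0,"tz": 0,"twist": 0}

```text
clock: 9.23
position: [0.4333, 0.1656, -0.0025]
orientation: [2.038, 2.389, 0.004]
force: [-0.5, 0.4, 0.1]
opening: 0.0856
finger_force: 0.0
```

Call:
apply_moves:
  rows:
    - {"tx": 0,"ty": 0,"tz": 0,"twist": 0}
    - {"tx": 0,"ty": 0,"tz": 0,"twist": 0}
    - {"tx": 0,"ty": 0,"tz": 0,"twist": 0}
    - {"tx": 0,"ty": 0,"tz": 0,"twist": 0}
    - {"tx": 0,"ty": 0,"tz": 0,"twist": 0}
    - {"tx": 0,"ty": 0,"tz": 0,"twist": 0}
  grip: 140

```text
clock: 9.73
position: [0.4326, 0.1653, -0.0025]
orientation: [2.038, 2.39, 0.002]
force: [-0.6, -0.6, 5.7]
opening: 0.0588
finger_force: 41.9
```

```bash
python3 - <<'E'
from h import *
o,M=tool();print(o['position'],o['opening'],o['finger_force'])
print(go(un(-2.5,50),100,103.5),un(-2.5,50))
E
```

```text
[ 0.43263226  0.16533112 -0.00251946] 0.05878763580417331 41.852924823760986
t mm [ -94.1  160.5 -102.3] share [-0.3136  0.5349 -0.341 ] twist deg -4.4 [605.79680701  97.73488261]
```

Call:
apply_moves:
  rows:
    - {"tx": 0,"ty": 0,"tz": -0.1,"twist": 0}
    - {"tx": 0,"ty": 0,"tz": -0.12,"twist": 0}
    - {"tx": -0.05,"ty": 0.08,"tz": -0.08,"twist": 0}
    - {"tx": -0.065,"ty": 0.11,"tz": -0.04,"twist": 0}
    - {"tx": -0.066,"ty": 0.115,"tz": 0,"twist": 0}
    - {"tx": -0.066,"ty": 0.115,"tz": 0,"twist": 0}
    - {"tx": -0.066,"ty": 0.115,"tz": 0,"twist": -0.073}
    - {"tx": 0,"ty": 0,"tz": 0,"twist": 0}
    - {"tx": 0,"ty": 0,"tz": 0,"twist": 0}
    - {"tx": 0,"ty": 0,"tz": 0,"twist": 0}
    - {"tx": 0,"ty": 0,"tz": 0,"twist": 0}

```text
clock: 10.65
position: [0.6037, 0.0991, 0.0983]
orientation: [-1.942, -2.467, 0.001]
force: [0.1, 0.6, -1.6]
opening: 0.0584
finger_force: 44.7
```

```bash
python3 - <<'E'
from h import *
im,_,c,P=cam('wrist');o,M=tool();print(o['position'],tr(o['position']*1000),abs(o['dq']).max(),np.degrees(np.arctan2(M[1,0],M[0,0])))
cv2.imwrite('pics/w7.png',im[:,:,::-1]);np.savez('pics/w7.npz',P=P)
z=o['position'][2]
quad(im,c,P,'mint',z+.0105,(190,150,375,400))
print([(y,int(im[y,280].sum())) for y in range(50,215,3)])
E
```

```text
[0.60388808 0.09921789 0.09848913] [-4.  51.9] 0.005898734761872473 103.60807081030012
mint [288. 278.] centre [604.8  98.9] tray [-3.2 51.4] corners [[-32.8, 90.0], [-32.4, 12.5], [26.3, 12.8], [25.9, 90.3]]
[(50, 454), (53, 437), (56, 206), (59, 196), (62, 191), (65, 188), (68, 130), (71, 237), (74, 257), (77, 254), (80, 252), (83, 184), (86, 157), (89, 155), (92, 153), (95, 153), (98, 151), (101, 158), (104, 150), (107, 152), (110, 151), (113, 149), (116, 146), (119, 145), (122, 149), (125, 146), (128, 149), (131, 146), (134, 146), (137, 145), (140, 149), (143, 144), (146, 144), (149, 140), (152, 147), (155, 146), (158, 145), (161, 149), (164, 148), (167, 150), (170, 153), (173, 158), (176, 159), (179, 155), (182, 153), (185, 160), (188, 161), (191, 167), (194, 166), (197, 333), (200, 383), (203, 431), (206, 416), (209, 416), (212, 418)]
```

View pics/w7.png

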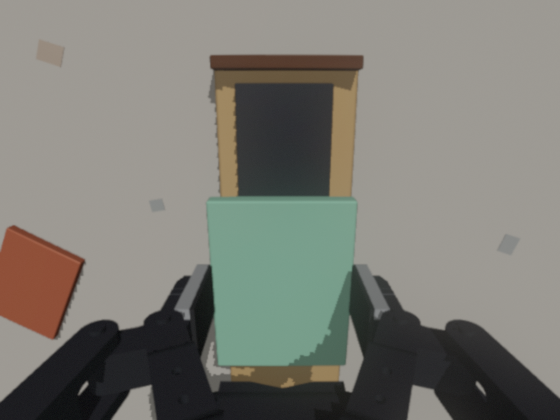

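Held mint is at (208–356, 198–366), with slate behind it at (235–333, 83–197).

```bash
python3 - <<'E'
from h import *
P=np.load('pics/w7.npz')['P'];c=vision.calibration('wrist')
f=lambda pts,z:tr(world(pts,c,P,z)*1000).tolist()
print('rail in top',f([(220,69.5),(350,69.5)],.022),'slate front',f([(235,83.5),(333,83.5)],.018),'slate r190',f([(237.5,190),(330.5,190)],.018),'board r150',f([(217,150),(355,150)],.010))
print('mint',f([(208,199),(356,198),(348,366),(215,366)],.109))
E
```

```text
rail in top [[-39.1, 146.0], [36.9, 146.1]] slate front [[-31.1, 138.3], [27.8, 138.4]] slate r190 [[-31.8, 72.2], [29.0, 72.3]] board r150 [[-45.3, 97.2], [45.1, 97.4]]
mint [[-31.7, 91.8], [26.0, 92.3], [28.0, 11.4], [-33.8, 11.3]]
```

```bash
python3 - <<'E'
from h import *
c=vision.calibration('wrist')
T=np.eye(4);T[:3,:3]=R.from_rotvec([-1.946,-2.466,.002]).as_matrix();T[:3,3]=[.59225,.14654,.1024];P=T@c['hand_eye']
f=lambda pts,z:tr(world(pts,c,P,z)*1000).tolist()
print('rail',f([(280,151)],.022),'slate',f([(280,160.2),(280,272)],.018))
P=np.load('pics/w7.npz')['P']
print(f([(280,67.3)],.022),f([(280,69.7)],.010),f([(280,82.3)],.018), 'cam',tr(P[:3,3]*1000))
im,_,ct,Pt=cam('top')
for x in range(196,236,2): print(x,im[176,x].sum(),tr(world([(x,176)],ct,Pt,.018)*1000)[0,1],end=' | ')
print(go(un(-2.2,17),8.5,103.5))
E
```

```text
rail [[-3.9, 146.3]] slate [[-4.0, 139.8], [-4.1, 59.3]]
[[-4.0, 147.1]] [[-4.1, 146.7]] [[-4.0, 138.9]] cam [ -3.  128.9]
196 501 156.0 | 198 225 150.8 | 200 154 145.5 | 202 217 140.2 | 204 145 135.0 | 206 122 129.7 | 208 125 124.4 | 210 128 119.2 | 212 151 113.9 | 214 166 108.6 | 216 175 103.3 | 218 176 98.1 | 220 179 92.8 | 222 181 87.5 | 224 178 82.2 | 226 176 77.0 | 228 173 71.7 | 230 170 66.4 | 232 167 61.1 | 234 160 55.8 | t mm [-34.8   1.6  90.1] share [-0.116   0.0053  0.3004] twist deg 0.1
```

The gap to the rail reads about 7 mm. I'll use the held mint's front edge, flat behind the slate, to nudge the slate about 2 mm toward the rail.

Call:
apply_moves:
  rows:
    - {"tx": -0.06,"ty": 0.005,"tz": 0.0,"twist": 0}
    - {"tx": -0.063,"ty": 0,"tz": 0.03,"twist": 0}
    - {"tx": 0,"ty": 0,"tz": 0.1,"twist": 0}
    - {"tx": 0,"ty": 0,"tz": 0.1,"twist": 0}
    - {"tx": 0,"ty": 0,"tz": 0.045,"twist": 0}
    - {"tx": 0,"ty": 0,"tz": 0.024,"twist": 0}
    - {"tx": 0,"ty": 0,"tz": 0,"twist": 0}
    - {"tx": 0,"ty": 0,"tz": 0,"twist": 0}
    - {"tx": 0,"ty": 0,"tz": 0,"twist": 0}
    - {"tx": 0,"ty": 0,"tz": 0,"twist": 0}

```text
clock: 11.58
position: [0.6163, 0.063, 0.0098]
orientation: [1.944, 2.466, 0.003]
force: [0.0, -0.9, -0.6]
opening: 0.0586
finger_force: 45.5
```

```bash
python3 - <<'E'
from h import *
im,_,c,P=cam('wrist');o,M=tool();print(o['position'],tr(o['position']*1000),abs(o['dq']).max(),o['force'])
cv2.imwrite('pics/w8.png',im[:,:,::-1]);np.savez('pics/w8.npz',P=P)
f=lambda y,z:tr(world([(280,y)],c,P,z)*1000)[0,1]
print([(y,int(im[y,280].sum()),f(y,.018)) for y in range(178,210,2)])
for y0,y1 in((0,70),):
  print([(y,int(im[y,280].sum()),f(y,.018)) for y in range(y0,y1,3)])
quad(im,c,P,'slate',.018,(190,0,375,205))
E
```

```text
[0.61617614 0.06276639 0.00960079] [-0.6 13.6] 0.005041112896004418 [-0.52916676  0.33610075 -1.3099853 ]
[(178, 165, np.float64(61.5)), (180, 170, np.float64(60.7)), (182, 156, np.float64(59.9)), (184, 232, np.float64(59.1)), (186, 282, np.float64(58.3)), (188, 281, np.float64(57.5)), (190, 283, np.float64(56.7)), (192, 284, np.float64(55.9)), (194, 367, np.float64(55.1)), (196, 409, np.float64(54.3)), (198, 380, np.float64(53.4)), (200, 407, np.float64(52.6)), (202, 473, np.float64(51.8)), (204, 449, np.float64(51.0)), (206, 444, np.float64(50.1)), (208, 446, np.float64(49.3))]
[(0, 181, np.float64(124.0)), (3, 180, np.float64(123.0)), (6, 180, np.float64(122.1)), (9, 183, np.float64(121.1)), (12, 181, np.float64(120.2)), (15, 179, np.float64(119.2)), (18, 180, np.float64(118.3)), (21, 174, np.float64(117.3)), (24, 174, np.float64(116.3)), (27, 173, np.float64(115.4)), (30, 177, np.float64(114.4)), (33, 177, np.float64(113.4)), (36, 173, np.float64(112.4)), (39, 176, np.float64(111.4)), (42, 172, np.float64(110.5)), (45, 174, np.float64(109.5)), (48, 171, np.float64(108.5)), (51, 171, np.float64(107.5)), (54, 169, np.float64(106.5)), (57, 166, np.float64(105.5)), (60, 167, np.float64(104.5)), (63, 166, np.float64(103.5)), (66, 161, np.float64(102.4)), (69, 165, np.float64(101.4))]
slate [263.  94.] centre [596.3 135.1] tray [-3.1 88.6] corners [[-31.4, 117.7], [-31.4, 59.5], [25.3, 59.5], [25.3, 117.7]]
```

```bash
python3 - <<'E'
from h import *
im=cv2.imread('pics/w8.png')[:,:,::-1].copy();P=np.load('pics/w8.npz')['P'];c=vision.calibration('wrist')
def ed(r,lo,hi,z):
    g=im[r].astype(int).sum(1); d=np.abs(g[4:]-g[:-4]); 
    e=[lo[0]+2+np.argmax(d[lo[0]:lo[1]]),hi[0]+2+np.argmax(d[hi[0]:hi[1]])]; return e,tr(world([(x,r) for x in e],c,P,z)*1000).tolist()
for r in (60,120,170): print('slate',r,ed(r,(140,260),(300,400),.018))
for r in (206,230): print('mint',r,ed(r,(180,235),(330,375),.0205))
for r in (120,170,190): print('board',r,ed(r,(100,205),(365,440),.01))
E
```

```text
slate 60 ([np.int64(190), np.int64(357)], [[-31.9, 104.7], [27.7, 104.6]])
slate 120 ([np.int64(194), np.int64(354)], [[-31.8, 83.7], [27.8, 83.6]])
slate 170 ([np.int64(198), np.int64(351)], [[-31.6, 64.7], [27.7, 64.7]])
mint 206 ([np.int64(207), np.int64(355)], [[-28.4, 50.9], [29.6, 50.9]])
mint 230 ([np.int64(209), np.int64(354)], [[-28.3, 40.9], [29.9, 40.8]])
board 120 ([np.int64(194), np.int64(391)], [[-33.7, 83.2], [44.2, 83.3]])
board 170 ([np.int64(198), np.int64(387)], [[-33.5, 63.2], [44.3, 63.2]])
board 190 ([np.int64(200), np.int64(385)], [[-33.2, 54.7], [44.2, 54.7]])
```

View pics/w8.png

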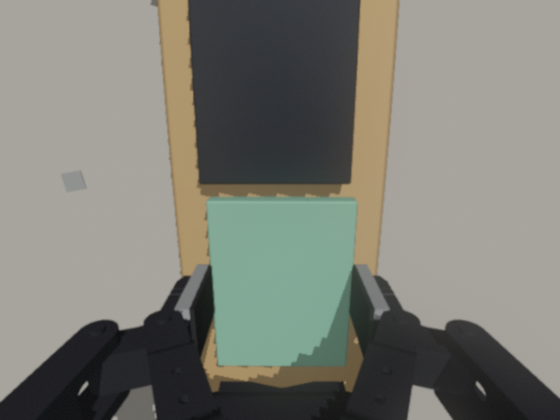

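Call:
apply_moves:
  rows:
    - {"tx": 0.01,"ty": -0.007,"tz": 0,"twist": 0}
    - {"tx": 0.008,"ty": 0,"tz": 0,"twist": 0}
    - {"tx": 0.006,"ty": 0,"tz": 0,"twist": 0}
    - {"tx": 0.004,"ty": 0,"tz": 0,"twist": 0}
    - {"tx": 0,"ty": 0,"tz": 0,"twist": 0}
    - {"tx": 0,"ty": 0,"tz": 0,"twist": 0}
    - {"tx": 0,"ty": 0,"tz": 0,"twist": 0}

```text
clock: 12.22
position: [0.6116, 0.0702, 0.0087]
orientation: [-1.946, -2.466, -0.0]
force: [-0.2, 0.0, -0.9]
opening: 0.0583
finger_force: 45.5
```

```bash
python3 - <<'E'
from h import *
o,M=tool();print(o['position'],tr(o['position']*1000),abs(o['dq']).max(),o['force'])
E
```

```text
[0.6116405  0.07015953 0.00869669] [-3.3 21.8] 0.0023220259397435613 [-0.18187954  0.01650036 -0.87147055]
```

Call:
apply_moves:
  rows:
    - {"tx": -0.005,"ty": 0.001,"tz": 0,"twist": 0}
    - {"tx": 0,"ty": 0,"tz": -0.04,"twist": 0}
    - {"tx": 0,"ty": 0,"tz": -0.01,"twist": 0}
    - {"tx": 0.06,"ty": 0,"tz": 0,"twist": 0}
    - {"tx": 0.035,"ty": 0,"tz": 0,"twist": 0}
    - {"tx": 0,"ty": 0,"tz": 0,"twist": 0}
    - {"tx": 0,"ty": 0,"tz": 0.015,"twist": 0}
    - {"tx": 0,"ty": 0,"tz": 0.01,"twist": 0}
    - {"tx": 0,"ty": 0,"tz": 0,"twist": 0}
    - {"tx": 0,"ty": 0,"tz": 0,"twist": 0}
    - {"tx": 0,"ty": 0,"tz": 0,"twist": 0}

```text
clock: 13.13
position: [0.6056, 0.0954, 0.0159]
orientation: [1.947, 2.466, -0.002]
force: [0.5, -0.9, -1.8]
opening: 0.0584
finger_force: 45.5
```

```bash
python3 - <<'E'
from h import *
o,M=tool();print(o['position'],tr(o['position']*1000),abs(o['dq']).max(),o['force'])
E
```

```text
[0.60559127 0.09537872 0.01589616] [-3.2 47.8] 0.0033591421316480448 [ 0.49091424 -0.91065273 -1.78522801]
```

Call:
apply_moves:
  rows:
    - {"tx": 0.002,"ty": 0,"tz": 0.001,"twist": 0}
    - {"tx": 0,"ty": 0,"tz": 0,"twist": 0}

```text
clock: 13.3
position: [0.6054, 0.0967, 0.0158]
orientation: [-1.946, -2.466, 0.0]
force: [-0.4, -0.4, -0.0]
opening: 0.058
finger_force: 45.5
```

Call:
apply_moves:
  rows:
    - {"tx": 0,"ty": 0,"tz": 0,"twist": 0}
    - {"tx": 0,"ty": 0,"tz": 0,"twist": 0}
    - {"tx": 0,"ty": 0,"tz": 0,"twist": 0}
    - {"tx": 0,"ty": 0,"tz": 0,"twist": 0}
    - {"tx": 0,"ty": 0,"tz": -0.1,"twist": 0}
    - {"tx": 0,"ty": 0,"tz": -0.13,"twist": 0}
    - {"tx": 0,"ty": 0,"tz": -0.1,"twist": 0}
    - {"tx": 0,"ty": 0,"tz": 0,"twist": 0}
    - {"tx": 0,"ty": 0,"tz": 0,"twist": 0}
    - {"tx": 0,"ty": 0,"tz": 0,"twist": 0}
    - {"tx": 0,"ty": 0,"tz": 0,"twist": 0}
  grip: 0

```text
clock: 14.22
position: [0.6043, 0.0964, 0.1134]
orientation: [-1.945, -2.465, 0.004]
force: [0.5, -0.3, -0.2]
opening: 0.0854
finger_force: 0.0
```

```bash
python3 - <<'E'
from h import *
im,_,c,P=cam('wrist');o,M=tool();print(o['position'],tr(o['position']*1000),abs(o['dq']).max())
cv2.imwrite('pics/w9.png',im[:,:,::-1]);np.savez('pics/w9.npz',P=P)
f=lambda y,z:float(tr(world([(280,y)],c,P,z)*1000)[0,1])
g=im[:,280].astype(int).sum(1);d=g[3:]-g[:-3]
print('edges',[(y+1.5,int(d[y])) for y in range(1,330) if abs(d[y])>45 and abs(d[y])>=max(abs(d[y-1]),abs(d[y+1]))])
quad(im,c,P,'slate',.018,(190,30,375,330)); quad(im,c,P,'mint',.022,(190,100,375,400))
for r in rects(im,c,P,'terra',.008): print(*r)
q=r[1]; print(go(q[:2],60,q[4]))
E
```

```text
[0.60434628 0.09645898 0.11327768] [-4.2 49.1] 0.004580182870272725
edges [(52.5, -233), (64.5, -63), (67.5, 127), (75.5, -78), (159.5, 189), (264.5, -101), (267.5, 98)]
slate [284. 116.] centre [591.7 160.4] tray [ -1.5 114.3] corners [[-30.9, 140.6], [-31.0, 87.9], [27.9, 87.9], [27.9, 140.6]]
mint [282. 195.] centre [603.3 109.6] tray [-2.2 62.1] corners [[-27.1, 83.8], [-27.1, 40.3], [22.8, 40.3], [22.8, 83.8]]
[ 43. 272.] [430.1  -3.7  76.3  59.   75.3]
t mm [ -56.8 -192.6   53.9] share [-0.1895 -0.642   0.1798] twist deg 28.2
```

View pics/w9.png

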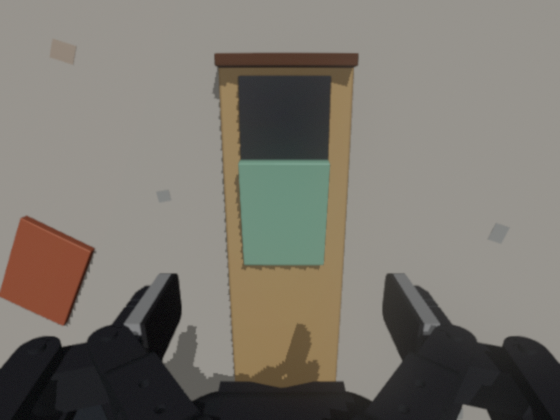

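Mint shingles neatly over slate. Both are centred on column 284, with mint's front at row 160 and its back at row 265. Next is terracotta at (47,270), the only red rectangle.

Call:
apply_moves:
  rows:
    - {"tx": -0.027,"ty": -0.092,"tz": 0,"twist": 0}
    - {"tx": -0.027,"ty": -0.092,"tz": 0,"twist": 0}
    - {"tx": -0.027,"ty": -0.092,"tz": 0,"twist": 0}
    - {"tx": -0.027,"ty": -0.092,"tz": 0,"twist": 0}
    - {"tx": -0.027,"ty": -0.092,"tz": 0.04,"twist": 0}
    - {"tx": -0.027,"ty": -0.092,"tz": 0.06,"twist": 0}
    - {"tx": -0.027,"ty": -0.09,"tz": 0.08,"twist": 0}
    - {"tx": 0,"ty": 0,"tz": 0,"twist": 0.117}
    - {"tx": 0,"ty": 0,"tz": 0,"twist": 0.117}
    - {"tx": 0,"ty": 0,"tz": 0,"twist": 0.117}
    - {"tx": 0,"ty": 0,"tz": 0,"twist": 0.117}
    - {"tx": 0,"ty": 0,"tz": 0,"twist": 0}

```text
clock: 15.27
position: [0.4308, -0.0029, 0.0602]
orientation: [-2.487, -1.918, 0.003]
force: [-0.8, -0.3, 0.3]
opening: 0.0856
finger_force: 0.0
```

Call:
apply_moves:
  rows:
    - {"tx": 0,"ty": 0,"tz": 0,"twist": 0}
    - {"tx": 0,"ty": 0,"tz": 0,"twist": 0}

```text
clock: 15.43
position: [0.4311, -0.003, 0.0605]
orientation: [-2.483, -1.924, 0.001]
force: [-0.3, -0.4, 0.3]
opening: 0.0857
finger_force: 0.0
```

```bash
python3 - <<'E'
from h import *
P=np.load('pics/w9.npz')['P'];c=vision.calibration('wrist')
f=lambda y,z:float(tr(world([(280,y)],c,P,z)*1000)[0,1])
print('rail in',f(66,.022),'slate front',f(75.5,.018),'mint front',f(159.5,.030),'mint back',f(264.5,.018),f(266.5,.010))
im,_,c,P=cam('wrist');o,M=tool();print(o['position'],abs(o['dq']).max(),np.degrees(np.arctan2(M[1,0],M[0,0])))
for r in rects(im,c,P,'terra',.008,800): print(*r)
q=r[1]; print(go(q[:2],-3.5,q[4]))
E
```

```text
rail in 146.2 slate front 140.9 mint front 88.9 mint back 8.2 2.5
[ 0.43116575 -0.00297629  0.06063815] 0.005707606985633401 75.51231552449673Traceback (most recent call last):
  File "<stdin>", line 7, in <module>
NameError: name 'r' is not defined. Did you mean: 'R'?
```

```bash
python3 - <<'E'
from h import *
im,_,c,P=cam('wrist');h=cv2.cvtColor(im,cv2.COLOR_RGB2HSV);print(h[200:270:20,280])
COL['terra']=((0,110,40),(12,255,255));COL['terra2']=((170,110,40),(179,255,255))
for r in rects(im,c,P,'terra',.008,800): print(*r)
q=r[1]; print(go(q[:2],-3.5,q[4]))
E
```

```text
[[  8 147 130]
 [  8 151 130]
 [  8 148 131]
 [  8 149 130]]
[276. 232.] [428.9  -3.3  78.8  58.8  75.5]
t mm [-0.9 -2.2 64.2] share [-0.0029 -0.0072  0.214 ] twist deg -0.0
```

Call:
apply_moves:
  rows:
    - {"tx": -0.003,"ty": -0.007,"tz": 0.09,"twist": 0}
    - {"tx": 0,"ty": 0,"tz": 0.09,"twist": 0}
    - {"tx": 0,"ty": 0,"tz": 0.026,"twist": 0}
    - {"tx": 0,"ty": 0,"tz": 0.01,"twist": 0}
    - {"tx": 0,"ty": 0,"tz": 0,"twist": 0}
    - {"tx": 0,"ty": 0,"tz": 0,"twist": 0}
    - {"tx": 0,"ty": 0,"tz": 0,"twist": 0}

```text
clock: 16.12
position: [0.4299, -0.0034, -0.0029]
orientation: [2.485, 1.92, 0.003]
force: [0.6, -0.1, 0.1]
opening: 0.0852
finger_force: 0.0
```

Call:
apply_moves:
  rows:
    - {"tx": 0,"ty": 0,"tz": 0,"twist": 0}
    - {"tx": 0,"ty": 0,"tz": 0,"twist": 0}
    - {"tx": 0,"ty": 0,"tz": 0,"twist": 0}
    - {"tx": 0,"ty": 0,"tz": 0,"twist": 0}
    - {"tx": 0,"ty": 0,"tz": 0,"twist": 0}
    - {"tx": 0,"ty": 0,"tz": 0,"twist": 0}
  grip: 140

```text
clock: 16.62
position: [0.4294, -0.0034, -0.0029]
orientation: [2.485, 1.92, 0.001]
force: [-1.0, -1.0, 7.0]
opening: 0.0584
finger_force: 41.6
```

```bash
sed -i "s/((0,150,70),(8,255,255))/((0,110,40),(12,255,255))/;s/((172,150,70)/((170,110,40)/" h.py; python3 - <<'E'
from h import *
o,M=tool();print(o['position'],o['opening'],o['finger_force'])
print(go(un(-3.5,-5),90,103.5),un(-3.5,-5))
E
```

```text
[ 0.42937906 -0.00344807 -0.00290421] 0.05840446306281913 41.649813652038574
t mm [ 93.5 170.3 -92.7] share [ 0.3116  0.5677 -0.3089] twist deg -28.1 [617.6639321   44.02109162]
```

Call:
apply_moves:
  rows:
    - {"tx": 0,"ty": 0,"tz": -0.1,"twist": 0}
    - {"tx": 0,"ty": 0,"tz": -0.12,"twist": 0}
    - {"tx": 0.052,"ty": 0.09,"tz": -0.089,"twist": 0}
    - {"tx": 0.052,"ty": 0.1,"tz": 0,"twist": 0}
    - {"tx": 0.052,"ty": 0.1,"tz": 0,"twist": 0}
    - {"tx": 0.052,"ty": 0.1,"tz": 0,"twist": 0}
    - {"tx": 0.052,"ty": 0.1,"tz": 0,"twist": 0}
    - {"tx": 0.052,"ty": 0.078,"tz": 0,"twist": 0}
    - {"tx": 0,"ty": 0,"tz": 0,"twist": -0.117}
    - {"tx": 0,"ty": 0,"tz": 0,"twist": -0.117}
    - {"tx": 0,"ty": 0,"tz": 0,"twist": -0.117}
    - {"tx": 0,"ty": 0,"tz": 0,"twist": -0.117}

```text
clock: 17.62
position: [0.617, 0.044, 0.0885]
orientation: [-1.938, -2.472, 0.002]
force: [-1.1, 0.8, -1.3]
opening: 0.0582
finger_force: 44.7
```

Call:
apply_moves:
  rows:
    - {"tx": 0,"ty": 0,"tz": 0.05,"twist": 0}
    - {"tx": 0,"ty": 0,"tz": 0.05,"twist": 0}
    - {"tx": 0,"ty": 0,"tz": 0.04,"twist": 0}
    - {"tx": 0,"ty": 0,"tz": 0,"twist": 0}
    - {"tx": 0,"ty": 0,"tz": 0,"twist": 0}
    - {"tx": 0,"ty": 0,"tz": 0,"twist": 0}

```text
clock: 18.12
position: [0.618, 0.0444, 0.0474]
orientation: [1.945, 2.466, 0.001]
force: [-0.5, -0.5, -1.4]
opening: 0.0583
finger_force: 44.7
```

```bash
cat >> h.py <<'E'
def ed(im,c,P,r,lo,hi,z):
    g=im[r].astype(int).sum(1); d=np.abs(g[4:]-g[:-4])
    e=[lo[0]+2+np.argmax(d[lo[0]:lo[1]]),hi[0]+2+np.argmax(d[hi[0]:hi[1]])]; return e,tr(world([(x,r) for x in e],c,P,z)*1000).tolist()
def col_edges(im,x=280,th=45,y1=330):
    g=im[:,x].astype(int).sum(1);d=g[3:]-g[:-3]
    return [(y+1.5,int(d[y])) for y in range(1,y1) if abs(d[y])>th and abs(d[y])>=max(abs(d[y-1]),abs(d[y+1]))]
E
python3 - <<'E'
from h import *
im,_,c,P=cam('wrist');o,M=tool();print(o['position'],tr(o['position']*1000),abs(o['dq']).max(),np.degrees(np.arctan2(M[1,0],M[0,0])))
cv2.imwrite('pics/w10.png',im[:,:,::-1]);np.savez('pics/w10.npz',P=P)
print(col_edges(im,260),col_edges(im,300))
quad(im,c,P,'terra',o['position'][2]+.0109,(190,150,375,400))
quad(im,c,P,'mint',.024,(190,0,375,300)); print('cam',tr(P[:3,3]*1000))
E
```

```text
[0.61826328 0.04449319 0.04770154] [-2.8 -4.7] 0.0050828573447716805 103.47127118775266
[(63.5, 239), (67.5, -48), (198.5, -123), (202.5, 50)] [(64.5, 240), (67.5, -53), (198.5, -125), (201.5, 50), (202.5, 50)]
terra [281. 280.] centre [619.2  44.5] tray [-1.9 -4.9] corners [[-31.8, 35.5], [-31.9, -45.2], [27.9, -45.3], [28.0, 35.4]]
mint [277. 115.] centre [601.6 111.2] tray [-3.4 64.1] corners [[-26.3, 88.0], [-28.1, 42.1], [19.4, 40.2], [21.3, 86.1]]
cam [-2.2 72.5]
```

```bash
python3 - <<'E'
from h import *
im=cv2.imread('pics/w10.png')[:,:,::-1].copy();P=np.load('pics/w10.npz')['P'];c=vision.calibration('wrist')
for r,z in ((80,.029),(120,.026),(170,.023)): print('mint',ed(im,c,P,r,(180,260),(300,365),z))
for r in (215,240): print('terra',ed(im,c,P,r,(185,235),(330,380),.0586))
print('board',ed(im,c,P,120,(130,215),(345,430),.01))
f=lambda y,z:float(tr(world([(280,y)],c,P,z)*1000)[0,1])
print('front',f(198.5,.0506),f(202.3,.0586),'mint front',f(64,.030))
E
```

```text
mint ([np.int64(191), np.int64(351)], [[-41.0, 80.8], [28.3, 80.7]])
mint ([np.int64(211), np.int64(348)], [[-33.8, 63.5], [28.4, 63.5]])
mint ([np.int64(197), np.int64(345)], [[-42.5, 39.9], [28.8, 39.8]])
terra ([np.int64(201), np.int64(357)], [[-33.6, 28.9], [27.9, 28.9]])
terra ([np.int64(203), np.int64(355)], [[-33.5, 18.3], [27.8, 18.2]])
board ([np.int64(211), np.int64(374)], [[-36.9, 62.7], [44.5, 62.7]])
front 33.4 34.1 mint front 87.0
```

Call:
apply_moves:
  rows:
    - {"tx": 0,"ty": 0,"tz": 0.05,"twist": 0}
    - {"tx": 0,"ty": 0,"tz": 0.03,"twist": 0}
    - {"tx": 0,"ty": 0,"tz": 0.01,"twist": 0}
    - {"tx": 0,"ty": 0,"tz": 0,"twist": 0}
    - {"tx": 0,"ty": 0,"tz": 0,"twist": 0}
    - {"tx": 0,"ty": 0,"tz": 0,"twist": 0}
    - {"tx": 0,"ty": 0,"tz": 0,"twist": 0}

```text
clock: 18.75
position: [0.618, 0.0443, 0.0204]
orientation: [1.945, 2.466, 0.001]
force: [0.7, 1.1, -0.9]
opening: 0.0584
finger_force: 44.7
```

```bash
python3 - <<'E'
from h import *
o,M=tool();print(o['position'],tr(o['position']*1000),o['force'])
E
```

```text
[0.61804384 0.04433647 0.02042077] [-3.1 -4.8] [ 0.66936792  1.09450917 -0.93845327]
```

Call:
apply_moves:
  rows:
    - {"tx": 0,"ty": 0,"tz": 0.003,"twist": 0}
    - {"tx": 0,"ty": 0,"tz": 0,"twist": 0}
    - {"tx": 0,"ty": 0,"tz": 0,"twist": 0}

```text
clock: 19.0
position: [0.6177, 0.0442, 0.0191]
orientation: [1.946, 2.466, 0.0]
force: [0.9, 0.2, -1.4]
opening: 0.0583
finger_force: 44.7
```

Call:
apply_moves:
  rows:
    - {"tx": 0,"ty": 0,"tz": 0,"twist": 0}
    - {"tx": 0,"ty": 0,"tz": 0,"twist": 0}
    - {"tx": 0,"ty": 0,"tz": 0,"twist": 0}
    - {"tx": 0,"ty": 0,"tz": 0,"twist": 0}
    - {"tx": 0,"ty": 0,"tz": -0.1,"twist": 0}
    - {"tx": 0,"ty": 0,"tz": -0.13,"twist": 0}
    - {"tx": 0,"ty": 0,"tz": -0.1,"twist": 0}
    - {"tx": 0,"ty": 0,"tz": 0,"twist": 0}
    - {"tx": 0,"ty": 0,"tz": 0,"twist": 0}
    - {"tx": 0,"ty": 0,"tz": 0,"twist": 0}
    - {"tx": 0,"ty": 0,"tz": 0,"twist": 0}
  grip: 0

```text
clock: 19.92
position: [0.6164, 0.0437, 0.1164]
orientation: [-1.944, -2.465, 0.004]
force: [0.3, 0.6, -0.8]
opening: 0.0851
finger_force: 0.0
```

```bash
python3 - <<'E'
from h import *
im,_,c,P=cam('wrist');o,M=tool();print(o['position'],tr(o['position']*1000),abs(o['dq']).max())
cv2.imwrite('pics/w11.png',im[:,:,::-1]);np.savez('pics/w11.npz',P=P)
f=lambda y,z:float(tr(world([(285,y)],c,P,z)*1000)[0,1])
E=col_edges(im,285);print([(y,d,f(y,.018),f(y,.030)) for y,d in E])
for r,z in ((175,.028),(240,.02)): print(ed(im,c,P,r,(200,260),(310,340),z))
print(ed(im,c,P,110,(200,260),(310,340),.026))
print(go((432,-311),110,107.4))
E
```

```text
[0.61644108 0.04380167 0.11621502] [-4.7 -4.9] 0.005241655858913831
[(73.5, 211, 88.3, 87.5), (159.5, -92, 32.4, 34.4), (267.5, 103, -49.8, -43.7)]
([np.int64(237), np.int64(329)], [[-33.4, 23.7], [28.0, 23.7]])
([np.int64(241), np.int64(325)], [[-33.4, -26.5], [28.1, -26.4]])
([np.int64(234), np.int64(332)], [[-34.1, 65.7], [28.6, 65.7]])
t mm [-302.1 -262.     7.1] share [-1.007  -0.8732  0.0235] twist deg -3.9
```

View pics/w11.png

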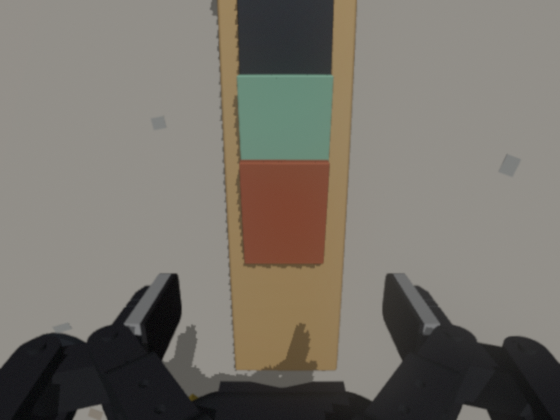

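The row is straight, with terracotta at (240–329, 160–265). Now white.

Call:
apply_moves:
  rows:
    - {"tx": -0.09,"ty": -0.079,"tz": 0,"twist": 0}
    - {"tx": -0.091,"ty": -0.079,"tz": 0,"twist": 0}
    - {"tx": -0.091,"ty": -0.079,"tz": 0,"twist": 0}
    - {"tx": -0.091,"ty": -0.079,"tz": 0,"twist": 0}
    - {"tx": -0.091,"ty": -0.079,"tz": 0,"twist": 0}
    - {"tx": -0.091,"ty": -0.079,"tz": 0,"twist": 0}
    - {"tx": -0.091,"ty": -0.079,"tz": 0,"twist": 0}
    - {"tx": -0.091,"ty": -0.079,"tz": 0,"twist": 0}
    - {"tx": -0.091,"ty": -0.079,"tz": 0,"twist": 0}
    - {"tx": -0.091,"ty": -0.079,"tz": 0,"twist": 0}
    - {"tx": -0.091,"ty": -0.077,"tz": 0,"twist": -0.065}
    - {"tx": 0,"ty": 0,"tz": 0,"twist": 0}

```text
clock: 20.97
position: [0.4277, -0.3175, 0.1157]
orientation: [-1.875, -2.516, 0.012]
force: [-1.1, -0.7, -0.6]
opening: 0.0855
finger_force: 0.0
```

Call:
apply_moves:
  rows:
    - {"tx": 0,"ty": 0,"tz": 0.06,"twist": 0}
    - {"tx": 0,"ty": 0,"tz": 0.09,"twist": 0}
    - {"tx": 0,"ty": 0,"tz": 0.03,"twist": 0}
    - {"tx": 0,"ty": 0,"tz": 0,"twist": 0}
    - {"tx": 0,"ty": 0,"tz": 0,"twist": 0}
    - {"tx": 0,"ty": 0,"tz": 0,"twist": 0}

```text
clock: 21.47
position: [0.4354, -0.3079, 0.0646]
orientation: [1.859, 2.531, 0.001]
force: [0.4, -0.3, 0.7]
opening: 0.0852
finger_force: 0.0
```

```bash
python3 - <<'E'
from h import *
im,_,c,P=cam('wrist');o,M=tool();print(o['position'],abs(o['dq']).max(),np.degrees(np.arctan2(M[1,0],M[0,0])),o['joint_positions'].round(2))
cv2.imwrite('pics/w12.png',im[:,:,::-1])
h=cv2.cvtColor(im,cv2.COLOR_RGB2HSV);print(h[190:270:20,280].tolist(),h[60,280],h[20,100])
for r in rects(im,c,P,'white',.008,800): print(*r); print(go(r[1][:2],-3.5,r[1][4]))
E
```

```text
[ 0.43553703 -0.30812171  0.06490557] 0.009099578387779169 107.39580947212536 [ 0.87  0.71 -0.46  1.92  0.51  0.63  0.39]
[[19, 13, 155], [20, 15, 155], [20, 15, 155], [23, 13, 154]] [ 20  17 134] [ 20  17 134]
```

```bash
python3 - <<'E'
from h import *
im,_,c,P=cam('wrist');COL['white']=((0,0,146),(179,60,255))
im=cv2.medianBlur(im,5)
for r in rects(im,c,P,'white',.008,800): print(*r); print(go(r[1][:2],-3.5,r[1][4]))
E
```

```text
[271. 230.] [ 431.4 -311.8   79.1   58.3  -71.6]
t mm [-2.1 -5.  68.5] share [-0.0069 -0.0167  0.2283] twist deg -1.0
```

Call:
apply_moves:
  rows:
    - {"tx": -0.007,"ty": -0.016,"tz": 0.06,"twist": -0.017}
    - {"tx": 0,"ty": 0,"tz": 0.1,"twist": 0}
    - {"tx": 0,"ty": 0,"tz": 0.05,"twist": 0}
    - {"tx": 0,"ty": 0,"tz": 0.019,"twist": 0}
    - {"tx": 0,"ty": 0,"tz": 0,"twist": 0}
    - {"tx": 0,"ty": 0,"tz": 0,"twist": 0}
    - {"tx": 0,"ty": 0,"tz": 0,"twist": 0}

```text
clock: 22.15
position: [0.4317, -0.312, -0.0034]
orientation: [1.836, 2.546, 0.001]
force: [0.1, -0.3, 0.3]
opening: 0.0853
finger_force: 0.0
```

Call:
apply_moves:
  rows:
    - {"tx": 0,"ty": 0,"tz": 0,"twist": 0}
    - {"tx": 0,"ty": 0,"tz": 0,"twist": 0}
    - {"tx": 0,"ty": 0,"tz": 0,"twist": 0}
    - {"tx": 0,"ty": 0,"tz": 0,"twist": 0}
    - {"tx": 0,"ty": 0,"tz": 0,"twist": 0}
    - {"tx": 0,"ty": 0,"tz": 0,"twist": 0}
  grip: 140

```text
clock: 22.65
position: [0.431, -0.312, -0.0036]
orientation: [1.837, 2.546, -0.001]
force: [-0.2, 0.5, 4.4]
opening: 0.0586
finger_force: 42.3
```

```bash
python3 - <<'E'
from h import *
o,M=tool();print(o['position'],o['opening'],o['finger_force'])
print(go(un(-3.5,-59),90,103.5),un(-3.5,-59))
E
```

```text
[ 0.43099444 -0.31197113 -0.00358129] 0.05855455939331769 42.31492102146149
t mm [225.1 284.8 -93.7] share [ 0.7502  0.9495 -0.3124] twist deg 4.9 [630.26998175  -8.48688408]
```

Call:
apply_moves:
  rows:
    - {"tx": 0,"ty": 0,"tz": -0.1,"twist": 0}
    - {"tx": 0,"ty": 0,"tz": -0.13,"twist": 0}
    - {"tx": 0.06,"ty": 0.075,"tz": -0.082,"twist": 0}
    - {"tx": 0.077,"ty": 0.097,"tz": 0,"twist": 0}
    - {"tx": 0.077,"ty": 0.097,"tz": 0,"twist": 0}
    - {"tx": 0.077,"ty": 0.097,"tz": 0,"twist": 0}
    - {"tx": 0.077,"ty": 0.097,"tz": 0,"twist": 0}
    - {"tx": 0.077,"ty": 0.097,"tz": 0,"twist": 0}
    - {"tx": 0.077,"ty": 0.097,"tz": 0,"twist": 0}
    - {"tx": 0.077,"ty": 0.097,"tz": 0,"twist": 0}
    - {"tx": 0.077,"ty": 0.097,"tz": 0,"twist": 0}
    - {"tx": 0.074,"ty": 0.099,"tz": 0,"twist": 0.082}

```text
clock: 23.65
position: [0.6303, -0.0067, 0.0888]
orientation: [-1.947, -2.465, 0.001]
force: [-0.3, -0.2, -1.8]
opening: 0.0586
finger_force: 44.5
```

Call:
apply_moves:
  rows:
    - {"tx": 0,"ty": 0,"tz": 0,"twist": 0}
    - {"tx": 0,"ty": 0,"tz": 0,"twist": 0}
    - {"tx": 0,"ty": 0,"tz": 0.06,"twist": 0}
    - {"tx": 0,"ty": 0,"tz": 0.06,"twist": 0}
    - {"tx": 0,"ty": 0,"tz": 0.02,"twist": 0}
    - {"tx": 0,"ty": 0,"tz": 0,"twist": 0}
    - {"tx": 0,"ty": 0,"tz": 0,"twist": 0}
    - {"tx": 0,"ty": 0,"tz": 0,"twist": 0}

```text
clock: 24.32
position: [0.6307, -0.0087, 0.0479]
orientation: [1.946, 2.465, 0.002]
force: [0.6, 0.1, -1.2]
opening: 0.0582
finger_force: 44.5
```

```bash
python3 - <<'E'
from h import *
im,_,c,P=cam('wrist');o,M=tool();print(o['position'],tr(o['position']*1000),abs(o['dq']).max(),np.degrees(np.arctan2(M[1,0],M[0,0])),o['opening'])
cv2.imwrite('pics/w13.png',im[:,:,::-1]);np.savez('pics/w13.npz',P=P)
zt=o['position'][2]+.0116
f=lambda y,z:float(tr(world([(285,y)],c,P,z)*1000)[0,1])
print([(y,d,f(y,.03),f(y,zt)) for y,d in col_edges(im,285,35,385)])
for r,z in ((90,.029),(120,.026),(170,.023)): print('terra',ed(im,c,P,r,(180,260),(300,365),z))
for r in (215,240): print('white',ed(im,c,P,r,(185,235),(330,380),zt))
E
```

```text
[ 0.63081207 -0.00845211  0.04805143] [ -3.  -59.1] 0.004803075629380439 103.43336587697485 0.05869525119707279
[(64.5, -81, 32.3, 29.6), (196.5, 131, -26.1, -18.0), (200.5, 84, -28.1, -19.6), (366.5, -240, -125.5, -98.9), (379.5, 39, -134.8, -106.6), (380.5, 39, -135.6, -107.2)]
terra ([np.int64(212), np.int64(348)], [[-32.2, 22.0], [27.3, 21.9]])
terra ([np.int64(211), np.int64(346)], [[-33.9, 9.0], [27.6, 8.9]])
terra ([np.int64(217), np.int64(342)], [[-32.9, -14.7], [27.4, -14.8]])
white ([np.int64(206), np.int64(356)], [[-31.5, -25.4], [27.3, -25.5]])
white ([np.int64(208), np.int64(355)], [[-31.4, -36.0], [27.6, -36.1]])
```

Call:
apply_moves:
  rows:
    - {"tx": -0.004,"ty": 0,"tz": 0.05,"twist": 0}
    - {"tx": 0,"ty": 0,"tz": 0.035,"twist": 0}
    - {"tx": 0,"ty": 0,"tz": 0.009,"twist": 0}
    - {"tx": 0,"ty": 0,"tz": 0.003,"twist": 0}
    - {"tx": 0,"ty": 0,"tz": 0,"twist": 0}
    - {"tx": 0,"ty": 0,"tz": 0,"twist": 0}
    - {"tx": 0,"ty": 0,"tz": 0,"twist": 0}
    - {"tx": 0,"ty": 0,"tz": 0,"twist": 0}

```text
clock: 25.03
position: [0.6309, -0.009, 0.0182]
orientation: [1.945, 2.466, 0.002]
force: [0.0, -0.0, -0.0]
opening: 0.0583
finger_force: 44.6
```

Call:
apply_moves:
  rows:
    - {"tx": 0,"ty": 0,"tz": 0,"twist": 0}
    - {"tx": 0,"ty": 0,"tz": 0,"twist": 0}
    - {"tx": 0,"ty": 0,"tz": 0,"twist": 0}
    - {"tx": 0,"ty": 0,"tz": 0,"twist": 0}
    - {"tx": 0,"ty": 0,"tz": -0.1,"twist": 0}
    - {"tx": 0,"ty": 0,"tz": -0.13,"twist": 0}
    - {"tx": 0,"ty": 0,"tz": -0.13,"twist": 0}
    - {"tx": -0.05,"ty": 0,"tz": -0.1,"twist": 0}
    - {"tx": 0,"ty": 0,"tz": 0,"twist": 0}
    - {"tx": 0,"ty": 0,"tz": 0,"twist": 0}
    - {"tx": 0,"ty": 0,"tz": 0,"twist": 0}
    - {"tx": 0,"ty": 0,"tz": 0,"twist": 0}
  grip: 0

```text
clock: 26.03
position: [0.6324, -0.0235, 0.1539]
orientation: [-1.943, -2.465, 0.003]
force: [-0.0, -0.4, -0.1]
opening: 0.0852
finger_force: 0.0
```

```bash
python3 - <<'E'
from h import *
im,_,c,P=cam('wrist');o,M=tool();print(o['clock'],o['position'],abs(o['dq']).max(),o['force'])
cv2.imwrite('pics/w14.png',im[:,:,::-1])
f=lambda y,z:float(tr(world([(285,y)],c,P,z)*1000)[0,1])
print([(y,d,f(y,.018),f(y,.03)) for y,d in col_edges(im,285,35)])
E
```

```text
26.0833 [ 0.6324973  -0.02340838  0.15383701] 0.006072568086141051 [-0.56238507  0.38445183 -1.09096452]
[(56.5, -82, 33.7, 32.4), (131.5, 187, -20.9, -19.9), (227.5, -195, -100.4, -95.9), (231.5, 98, -104.0, -99.4), (279.5, -70, -149.5, -143.0), (283.5, 129, -153.5, -146.8)]
```

View pics/w14.png

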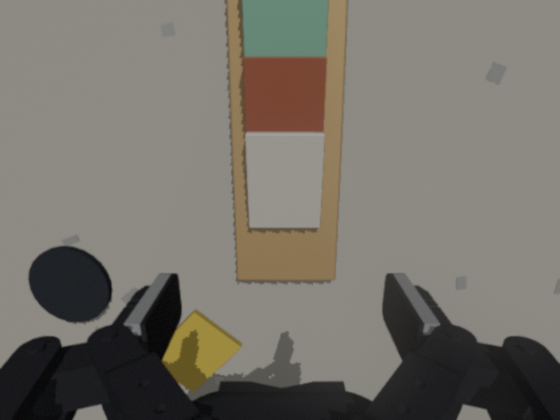

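The last view shows white at (246–325, 132–228), in line with the row and overlapping terracotta by about a third. The gripper is clear of everything, so I'm handing in.

```bash
python3 -c "
from bench import manip
print(manip.hand_in())"
```

```text
the job is handed in; nothing more can be done
None
```

The four coasters lie shingled in a straight row down the tray in the order asked (slate, mint, terracotta, white), slate about 5 mm from the rail and each overlapping the last by about a third; the job is handed in at about 26 s, with no verdict returned.

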